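# Feeler-check of dryer door latches

## Task

Check the dryer door latches on the black mat: first turn the counter's red reset knob back to its zero stop, then take the orange feeler gauge and slide its blade into the mouth of every latch, until it runs fully home (it fits) or jams part way. Put every latch in which the blade jams into the red tray, leave those in which it fits standing on the mat, and put the gauge back on its blue pad, standing as before. When all that is done, press the roller lever switch on the console just until it clicks, without overtravel, and let it go; do not disturb the bottle, the jar or the screwdriver.

Things in the scene. Friction and masses are not known exactly. Their poses are not given: they have to be found in the camera images.
- latch_a: loose dryer door-latch block, cream, 110 (x) x 50 (y) x 44 mm high on a dark base plate 66 wide, 6 thick (in the 44), 0.85 kg; origin: centre of underside. A slot 6 to 38 mm above the underside runs in along +x from the yellow mouth on its -x end face: 20 mm wide there, 7 mm from 18 mm in (roofed from there). 22 mm in sits a follower. All look alike, some are bent inside; 3 or 4 are present
- follower_a (a joint): how far the blade has pushed the follower in latch_a, in m: 0 at the start, moved with about 1.2 N, stays where it is left. In a sound block it goes to 0.030 (blade tip 52 mm in: it fits; counts from 0.022); in a bent block it jams dead at 0.008 (tip 30 mm in; counts as tested from 0.005)
- latch_b: loose dryer door-latch block, cream, 110 (x) x 50 (y) x 44 mm high on a dark base plate 66 wide, 6 thick (in the 44), 0.85 kg; origin: centre of underside. A slot 6 to 38 mm above the underside runs in along +x from the yellow mouth on its -x end face: 20 mm wide there, 7 mm from 18 mm in (roofed from there). 22 mm in sits a follower. All look alike, some are bent inside; 3 or 4 are present
- follower_b (a joint): how far the blade has pushed the follower in latch_b, in m: 0 at the start, moved with about 1.2 N, stays where it is left. In a sound block it goes to 0.030 (blade tip 52 mm in: it fits; counts from 0.022); in a bent block it jams dead at 0.008 (tip 30 mm in; counts as tested from 0.005)
- latch_c: loose dryer door-latch block, cream, 110 (x) x 50 (y) x 44 mm high on a dark base plate 66 wide, 6 thick (in the 44), 0.85 kg; origin: centre of underside. A slot 6 to 38 mm above the underside runs in along +x from the yellow mouth on its -x end face: 20 mm wide there, 7 mm from 18 mm in (roofed from there). 22 mm in sits a follower. All look alike, some are bent inside; 3 or 4 are present
- follower_c (a joint): how far the blade has pushed the follower in latch_c, in m: 0 at the start, moved with about 1.2 N, stays where it is left. In a sound block it goes to 0.030 (blade tip 52 mm in: it fits; counts from 0.022); in a bent block it jams dead at 0.008 (tip 30 mm in; counts as tested from 0.005)
- latch_d: loose dryer door-latch block, cream, 110 (x) x 50 (y) x 44 mm high on a dark base plate 66 wide, 6 thick (in the 44), 0.85 kg; origin: centre of underside. A slot 6 to 38 mm above the underside runs in along +x from the yellow mouth on its -x end face: 20 mm wide there, 7 mm from 18 mm in (roofed from there). 22 mm in sits a follower. All look alike, some are bent inside; 3 or 4 are present
- follower_d (a joint): how far the blade has pushed the follower in latch_d, in m: 0 at the start, moved with about 1.2 N, stays where it is left. In a sound block it goes to 0.030 (blade tip 52 mm in: it fits; counts from 0.022); in a bent block it jams dead at 0.008 (tip 30 mm in; counts as tested from 0.005)
- gauge: feeler gauge, 0.12 kg: orange handle 70 (x) x 30 (y) x 30 mm high with a steel blade 60 mm long, 4 mm thick (y), standing on edge from 5 to 27 mm above the underside, that sticks out of the handle along +x; origin at the centre of the handle's underside, blade tip 95 mm from it. It starts on the blue pad
- gauge_tip (a point): middle of the end of the gauge's blade, 95 mm along +x from the handle's centre and 16 mm above its underside
- pad: thin blue pad that the gauge is kept on, fixed, 85 (x) x 220 (y) x 1.6 mm; origin at the centre of its underside
- mat: black rubber mat that the latch blocks stand on, fixed, 190 (x) x 470 (y) x 4 mm; a block slides on it when pushed with more than 4 to 7 N; origin at the centre of its underside
- tray: red reject tray, fixed, open on top, outside 210 (x) x 220 (y) x 35 mm high, walls and floor 5 mm; origin at the centre of its underside
- console: cream console box of the test bench, fixed, 150 (x) x 210 (y) x 45 mm high, with the counter's red reset knob at (0, 55) mm and the roller lever switch at y = -55 mm on top; origin at the centre of its underside
- counter (a joint): angle of the counter's red reset knob in rad: 0 is the zero stop (zeroed below 0.06); it grows clockwise seen from above, to 2.6, so turn it anticlockwise to reset it; it turns with about 0.03 N m and stays where it is left
- counter_grip (a point): on the knob's axis, at the height to grip it, 37 mm above the console's top; turns with the knob, whose grip is a bar 42 mm long (x) and 14 mm wide (y), 32 mm high, its top 7 mm above this point; a white mark on the bar points along -x, at the red line on the console when at zero
- switch (a joint): angle of the roller lever microswitch in rad: 0 is free, it grows as the roller is pressed down; it clicks at 0.20 (roller 12 mm down), above 0.36 (roller 21 mm down) is overtravel that damages it; sprung back to 0, about 0.9 N at first and 3.4 N at 0.30
- switch_roller (a point): axis centre of the white roller (radius 8 mm, 12 mm wide along y) at the end of the switch's steel lever, 61 mm above the console's top when free; the lever is 60 mm long and is hinged 56 mm away on the console's -x side, 20 mm lower than the roller
- detergent: blue detergent bottle, 66 mm across, 150 mm high, a bystander; origin at the centre of its underside
- jar: amber jar, 68 mm across, 85 mm high, a bystander; origin at the centre of its underside
- screwdriver: screwdriver lying on the counter, 200 mm long, a bystander; origin under its middle
Mind the look-alikes: they are no part of the job. Leave any green look-alike of the latch_b alone. Leave any pink look-alike of the latch_c alone.

How it is judged:
By the outcome, as a careful person would: the job done as asked, in the order asked, and still so for the second after the job is handed in, with the robot touching nothing.
Of latch_a, latch_b, latch_c, latch_d only 3 to 4 are there at a start; the rules pass over those that are not, and their reading is None.
At some moment in a run one of gauge, latch_a, latch_b, latch_c, latch_d may be knocked a few centimetres aside while the robot is not near it.
Once in a run the grip may slacken for a moment while it holds something.
It also fails if it takes over 210 s, if anything falls off the work surface, if the arm or the gripper's body presses on something with over 40 N, if the wrist force passes 120 N, or if a joint passes its speed limit or range.

## Robot

A 6-joint arm with a two-finger parallel gripper is mounted at the origin on the work surface. World frame = base frame: x ahead of the robot, y to its left, z up, the work surface at z = 0. Lengths are in mm, angles in rad, forces in N, time in s.
With the tool pointing down it reaches from about 275 to 775 mm from the base axis. Payload 14.6 kg.
Tool frame: the origin (TCP) lies midway between the tips of the shut fingers; the grasp point (between the pads) lies 19 mm behind it; y points along the fingers, z is the direction in which the jaws open and shut, and the axes are right-handed (so a half turn about y gives the same grasp; the last joint's range is limited). The gripper opens to 85 mm and grips with 20 to 120 N. Pads are 22 mm wide; open, the fingers measure 114 mm over their backs; the gripper's body (76 mm by 85 mm) begins 54 mm behind the grasp point. The pads swing forward as they close: fully open they stand 13 mm farther back than shut.
Start: joints at [1.191, 0.263, -0.048, 1.259, 0, 1.415], TCP at [117.033, 511.792, 203.378] pointing down, gripper open.
Joint ranges: [-2.65, 2.65], [-0.89, 1.7], [-1.18, 1.37], [-2.13, 2.11], [-1.35, 1.29], [-3.14, 3.14]. Speed limits (rad/s): [1.89, 1.89, 2.57, 2.79, 3.14, 3.14].

## Interface

Orientations are given as a unit quaternion [x, y, z, w].
In Python, from cell import arm, eyes, job, nets gives the robot as it stands.
- The arm moves only by the shell command python3 -m creep 'ROWS'. ROWS is JSON, one flat list of numbers, 5 for each row, row after row: the shift along the tool's x, y, z normalised to -1 to 1, where 1 is 0.3 m, then the turn about the tool's y normalised to -1 to 1, where 1 is pi/4 rad, then the gripper's target within -1 to 1 (fully open at 1, half-way at 0, shut at -1). A call has 1 to 20 rows; each row is the pose to reach, as a shift and turn from the pose commanded when the call began, along the tool's axes at that moment; what a row does not reach only later rows make up. A row lasts 1/12 s, in which the tool goes at most 41.7 mm and 7.16 degrees, less where a joint would pass 70% of its speed; a pose out of reach is approached as far as the arm can. A call with a number of a shift or a turn outside -1 to 1 is refused whole. A call with a gripper value outside its range is refused whole. The fingers move at their own pace and stop on an object; the grip force is fixed at half the most. Time passes only in rows, so rows that repeat a pose let the fingers close. It gives the time, the measured TCP pose, the force and the opening at its end, in the units of the state.
- arm.observe(): the state, without advancing time (a new reading comes with each control period).
- eyes.camera(name): name is "scene" or "top"; returns a dict with "frame" (420x560x3 uint8, blue, green, red), "z_map" (420x560 float32, mm along the optical axis (not along the pixel's ray), 0 where there is no reading), "fx", "fy", "cx", "cy" (pixels), "world_from_camera" (4x4, takes a point from camera to world coordinates). Camera axes: x right, y down, z forward; pixel columns grow to the right and rows downward; lengths in mm; the calibration is good to about 2 mm. A picture is of the moment at which its call begins.
- job.finish_job(): hands the job in, once; it reports no verdict.
Trained networks look in the newest picture that a camera, given by its name, has taken for a name from the list of things; names that differ only in an ending like _2 or _b are one class to them, and where a whole thing is asked for, a point or a joint stands for the part that bears it (a point fixed in the world has none). Each returns a list of dicts, best first, with "score" (0 to 1); they miss things now and then, are a little off and sometimes report something else, mostly with a low value. They report only what shows in the picture. A call takes as long as a camera call. They do not tell look-alikes from the thing itself.
- nets.regions_of(camera, label): "pixels" (420x560 bool, what is visible of it) and "uv" ([column, row] in pixels, amid what is visible of it).
The state is a dict: "time": time; "q": joint angles; "qvel": joint speeds; "tau": joint torques, N m; "tool_pos": TCP position; "tool_rot": TCP orientation; "ft_force": force on the tool from outside, world axes, zero at the start; "torque": the same for the moment, N m; "grip_width": opening from 0.0 (shut) to 1.0 (fully open).
Only numpy, scipy, OpenCV 4.12 (cv2) and the standard library are available. Lean on these libraries where they do the work, as an engineer would, in place of code of your own. Each camera call takes 0.05 s, during which the arm holds its last target. There are 200 camera calls.

## Working session

There is one attempt and no reset: what is moved stays moved. The work goes in short steps, Python scripts to look and compute and a shell command to move; the robot and the scene stay as the last step left them, time stands still between calls to the robot, and variables do not carry over. Pictures are saved under pics/ and viewed, about 12 in all and at most 16, crops included, and the job is handed in when it is done.

```bash
ls; mkdir -p pics; cat > h.py <<'E'
import numpy as np, cv2
from cell import arm, eyes, job, nets
from scipy.spatial.transform import Rotation as R
def pts(c):
    z=c["z_map"]; v,u=np.mgrid[:z.shape[0],:z.shape[1]]
    P=np.stack([(u-c["cx"])/c["fx"]*z,(v-c["cy"])/c["fy"]*z,z,np.ones_like(z)],-1)
    W=(P@np.array(c["world_from_camera"]).T)[...,:3]; W[z<=0]=np.nan
    return W
E
python3 - <<'E'
from h import *
s=arm.observe(); print(s)
print(R.from_quat(s["tool_rot"]).as_matrix().round(3))
for n in("scene","top"):
    c=eyes.camera(n); cv2.imwrite(f"pics/{n}0.png",c["frame"]); W=pts(c)
    print(n,np.array(c["world_from_camera"]).round(2).tolist(),c["fx"])
    for l in("latch_a","gauge","pad","mat","tray","console","counter","switch","switch_roller","detergent","jar","screwdriver"):
        for r in nets.regions_of(n,l)[:7]:
            m=r["pixels"]; p=W[m]; p=p[~np.isnan(p[:,0])]
            if len(p)==0: continue
            print(l,round(r["score"],2),np.round(r["uv"]),m.sum(),"med",np.median(p,0).round(),"lo",np.percentile(p,2,0).round(),"hi",np.percentile(p,98,0).round(),c["frame"][m].mean(0).round())
E
```

```text
pics
{'time': 0.0, 'q': array([ 1.19071042e+00,  2.63533495e-01, -4.89509264e-02,  1.25943778e+00,
       -7.05516992e-06,  1.41551606e+00]), 'qvel': array([-7.02978711e-04,  1.08599823e-03,  5.19821481e-04,  4.78779425e-04,
        6.58042253e-05, -1.71123568e-03]), 'tau': array([-1.23862537e-03, -6.37614298e+01,  3.84561253e+01,  1.37749201e-02,
       -1.00907262e-04,  4.50962932e-05]), 'tool_pos': array([116.90525442, 511.4817023 , 202.91452077]), 'tool_rot': array([ 0.70302898, -0.0794164 ,  0.07921064, -0.7022599 ]), 'ft_force': array([ 0.19188167,  1.4216888 , -0.12453017]), 'torque': array([ 0.03277215, -0.00706642, -0.0388359 ]), 'grip_width': 0.999858500234452}
[[ 0.975 -0.     0.223]
 [-0.223 -0.001  0.975]
 [-0.    -1.    -0.001]]
scene [[0.74, 0.5, -0.45, 1126.05], [0.67, -0.56, 0.49, -564.59], [-0.0, -0.66, -0.75, 1034.77], [0.0, 0.0, 0.0, 1.0]] 387.6888000655769
latch_a 0.96 [300. 233.] 755 med [672.  47.  44.] lo [614.  28.   4.] hi [720.  90.  51.] [102. 128. 131.]
latch_a 0.93 [368. 141.] 484 med [576. 586.  34.] lo [528. 542.  -2.] hi [608. 653.  46.] [ 66. 102.  7
[... 3713 characters left out ...]
  115.] [108. 112. 107.]
switch 0.45 [465. 248.] 104 med [ 467. -433.  100.] lo [ 434. -441.   82.] hi [ 492. -427.  115.] [106. 111. 107.]
switch_roller 0.43 [464. 245.] 55 med [ 475. -434.  103.] lo [ 445. -441.   89.] hi [ 489. -427.  115.] [115. 122. 119.]
detergent 0.6 [442. 182.] 667 med [ 655. -367.  100.] lo [ 631. -414.    0.] hi [ 693. -347.  154.] [90. 71. 58.]
jar 0.74 [175. 174.] 546 med [657. 385.  82.] lo [631. 359.   3.] hi [690. 419.  91.] [104. 115. 117.]
jar 0.38 [420. 244.] 195 med [ 473. -321.   67.] lo [ 454. -342.   51.] hi [ 491. -304.   95.] [ 36.  40. 128.]
screwdriver 0.75 [295. 125.] 256 med [806.  36.  23.] lo [797.  -4.  12.] hi [821.  85.  31.] [ 31.  36. 139.]
```

```bash
python3 - <<'E'
import cv2
a=cv2.imread("pics/top0.png");cv2.imwrite("pics/top0z.png",cv2.resize(a[110:310,215:485],None,fx=2.9,fy=2.9,interpolation=cv2.INTER_CUBIC))
E
```

```text
(no output)
```

View pics/top0z.png

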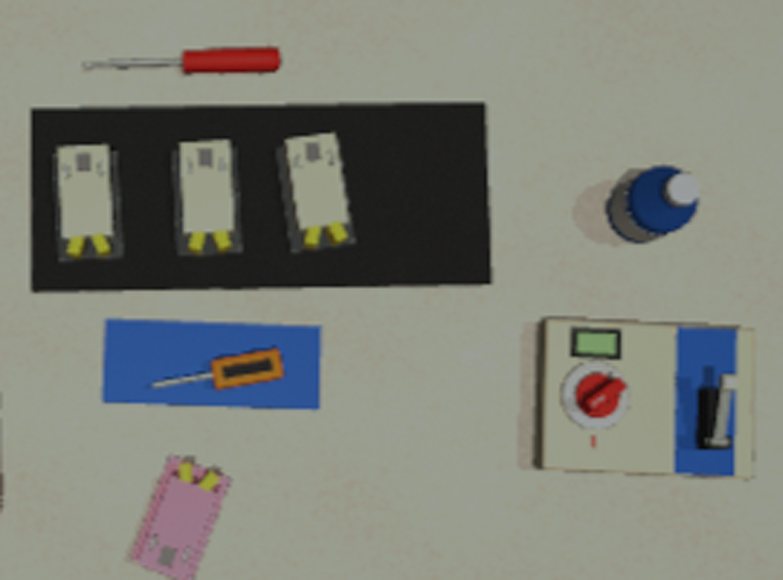

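View pics/scene0.png

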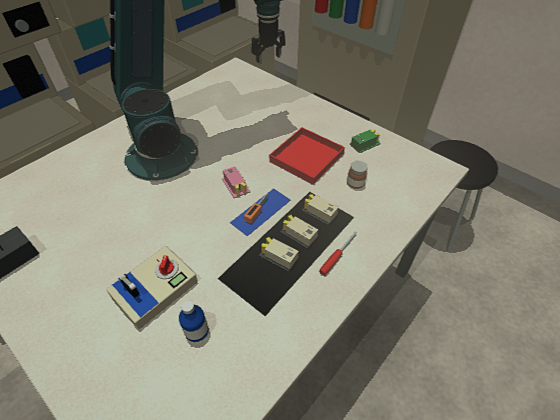

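The top view (up = +x, left = +y) shows three cream latches on the mat with mouths toward −x, at crop px (85,200), (205,195) and (317,190). The gauge at (245,370) has its blade toward +y. The knob at (598,393) sits about 1 rad clockwise of its red line, and the switch roller is at (725,385). The pink and green blocks are off the mat. Next I'll fit the poses.

```bash
cat > poses.py <<'E'
from h import *
import sys
def plane(c,m,z):
    v,u=np.nonzero(m); T=np.array(c["world_from_camera"])
    d=np.stack([(u-c["cx"])/c["fx"],(v-c["cy"])/c["fy"],np.ones(len(u))],1)@T[:3,:3].T; o=T[:3,3]
    return (o+d*((z-o[2])/d[:,2])[:,None])[:,:2]
def rect(p):
    (cx,cy),(w,h),a=cv2.minAreaRect(p.astype(np.float32)); 
    if w<h: w,h,a=h,w,a+90
    e=np.linalg.eigh(np.cov(p.T)); v=e[1][:,1]; ang=np.degrees(np.arctan2(v[1],v[0]))
    return f"rect({cx:.1f},{cy:.1f}) {w:.0f}x{h:.0f} a={(a+90)%180-90:.1f} | mean {p.mean(0).round(1)} pca {(ang+90)%180-90:.1f} n{len(p)}"
def run(n,what,save=None):
    c=eyes.camera(n); W=pts(c); f=c["frame"].astype(int); b,g,r=f[...,0],f[...,1],f[...,2]; z=W[...,2]; x,y=W[...,0],W[...,1]
    if save: cv2.imwrite(save,c["frame"])
    if "latch" in what:
        for q in nets.regions_of(n,"latch_a"):
            m=q["pixels"]&(z>40)&(z<60)
            if m.sum()<60 or abs(r[m].mean()-g[m].mean())>12 or q["score"]<.3: continue
            ye=q["pixels"]&(r>b*1.8)&(r>70)&(z>20)
            print(n,"latch",round(q["score"],2),rect(plane(c,m,np.median(z[m]))),"z",np.median(z[m]).round(1),"yellow",np.c_[x,y,][ :0] if ye.sum()==0 else (x[ye].mean().round(1),y[ye].mean().round(1)))
    if "gauge" in what:
        m=(r>b*1.6)&(r>g*1.25)&(r<g*2.6)&(r>60)&(z>24)&(z<80)&(x>420)&(x<560)&(y>-80)&(y<180)
        k=cv2.connectedComponentsWithStats(m.astype(np.uint8)); 
        if k[0]>1:
            i=1+np.argmax(k[2][1:,4]); hull=np.zeros(m.shape,np.uint8); cv2.fillConvexPoly(hull,cv2.convexHull(np.argwhere(k[1]==i)[:,::-1].astype(np.int32)),1)
            m=hull>0; zz=np.nanmedian(z[m]); print(n,"gauge",rect(plane(c,m,zz)),"z",zz.round(1))
    if "blade" in what:
        m=(z>12)&(z<38)&(x>440)&(x<545)&(y>-50)&(y<155)&(abs(r-b)<45); p=plane(c,m,28)
        if len(p)>5: print(n,"blade",rect(p),"ymax pt",p[p[:,1].argmax()].round(1))
    if "console" in what:
        m=(z>38)&(z<52)&(y<-250)&(x>380)&(x<570); hull=np.zeros(m.shape,np.uint8)
        k=cv2.connectedComponentsWithStats(m.astype(np.uint8)); i=1+np.argmax(k[2][1:,4])
        cv2.fillConvexPoly(hull,cv2.convexHull(np.argwhere(k[1]==i)[:,::-1].astype(np.int32)),1)
        print(n,"console",rect(plane(c,hull>0,45)))
        m=(z>75)&(y>-365)&(y<-270)&(x>420)&(x<530)&(r>2*g); print(n,"knob",rect(plane(c,m,np.median(z[m]))),"z",np.median(z[m]))
        m=(z>50)&(z<64)&(y>-365)&(y<-270)&(x>420)&(x<530); print(n,"knob disc",rect(plane(c,m,np.median(z[m]))),"z",np.median(z[m]))
        m=(z>75)&(y<-400)&(y>-470)&(x>400)&(x<540); print(n,"lever",rect(plane(c,m,100)),"zmax",z[m].max())
        m=(z>104)&(y<-400)&(y>-470)&(x>400)&(x<540); print(n,"roller",rect(plane(c,m,110)))
    if "tray" in what:
        m=(z>28)&(r>2*g)&(y>250); print(n,"tray",rect(plane(c,m,35)))
if __name__=="__main__":
    s=arm.observe(); print("t",round(s["time"],2),"tcp",s["tool_pos"].round(1),"yaw",R.from_quat(s["tool_rot"]).as_matrix()[:2,0].round(3),"q6",s["q"][5].round(2),"grip",round(s["grip_width"],3),"f",s["ft_force"].round(1))
    for n in("scene","top"): run(n,sys.argv[1],(f"pics/{n}_{sys.argv[2]}.png" if len(sys.argv)>2 else None))
E
python3 poses.py latch,gauge,blade,console,tray
```

```text
t 1.3 tcp [117.  511.8 203.4] yaw [ 0.975 -0.223] q6 1.42 grip 1.003 f [-0.   0.4  0.1]
scene latch 0.81 rect(667.0,58.7) 109x56 a=5.8 | mean [670.   59.2] pca 1.9 n414 z 47.3 yellow (np.float64(618.1), np.float64(54.9))
scene latch 0.8 rect(674.9,-51.4) 111x54 a=10.4 | mean [678.8 -50.1] pca 10.5 n482 z 47.0 yellow (np.float64(627.5), np.float64(-60.1))
scene latch 0.57 rect(659.1,180.0) 109x56 a=4.9 | mean [661.6 180.1] pca 4.1 n370 z 46.9 yellow (np.float64(609.8), np.float64(175.7))
scene gauge rect(496.2,15.4) 73x34 a=-77.3 | mean [496.1  14.8] pca -77.4 n161 z 30.7
scene blade rect(495.0,46.1) 133x32 a=-79.3 | mean [491.9  44.3] pca -77.5 n93 ymax pt [474. 110.]
scene console rect(476.4,-381.2) 211x156 a=88.5 | mean [ 478.4 -385.9] pca 88.5 n3468
scene knob rect(478.4,-327.2) 45x17 a=-53.0 | mean [ 479.8 -329. ] pca -50.6 n74 z 87.18612107496585
scene knob disc rect(481.2,-326.7) 67x66 a=-32.5 | mean [ 483.4 -326.3] pca 53.6 n185 z 54.01203729279928
scene lever rect(467.2,-438.9) 66x24 a=-5.7 | mean [ 466.4 -437.7] pca -1.3 n151 zmax 115.18432139480296
scene roller rect(490.0,-
[... 432 characters left out ...]
1 a=-79.2 | mean [491.4  18.7] pca -77.2 n253 z 31.6
top blade rect(477.5,42.4) 126x48 a=-66.9 | mean [488.2  39.5] pca -77.2 n106 ymax pt [474.3 109.3]
top console rect(470.9,-376.8) 211x153 a=89.3 | mean [ 470.6 -377.2] pca 88.5 n3892
top knob rect(471.9,-321.5) 43x15 a=-52.5 | mean [ 472.  -322.1] pca -55.6 n77 z 88.28685725260175
top knob disc rect(475.5,-317.9) 108x94 a=-1.0 | mean [ 472.9 -320.5] pca 6.8 n292 z 53.654381282526515
top lever rect(457.4,-429.7) 70x31 a=-0.6 | mean [ 456.2 -428.7] pca -9.0 n197 zmax 119.52341197857822
top roller rect(476.2,-433.6) 32x14 a=-5.8 | mean [ 483.5 -433.6] pca -22.5 n35
top tray rect(439.7,377.5) 218x208 a=-85.9 | mean [436.1 370.8] pca 89.7 n468
```

```bash
cat > go.py <<'E'
from h import *
import sys
# go.py x y z yaw : shift/turn in row units from here
s=arm.observe(); M=R.from_quat(s["tool_rot"]).as_matrix(); yaw=np.degrees(np.arctan2(M[1,0],M[0,0]))
print("t",round(s["time"],2),"tcp",s["tool_pos"].round(1),"yaw",yaw.round(1),"q",s["q"].round(2),"grip",round(s["grip_width"],3),"f",s["ft_force"].round(1),"tq",s["torque"].round(2))
a=list(map(float,sys.argv[1:]))
for i in range(0,len(a)-3,4):
    d=M.T@(np.array(a[i:i+3])-s["tool_pos"]); t=-(((a[i+3]-yaw)+180)%360-180)
    print(a[i:i+4],"row",(d/300).round(3),"turn",round(t/45,3),"rows needed",round(np.linalg.norm(d)/41.7,1),round(abs(t)/7.16,1))
E
python3 -m creep '[0.9,0,-0.95,0.89,1, 0.9,0,-0.95,0.89,1, 0.9,0,-0.95,0.89,1, 0.9,0,-0.95,0.89,1, 0.9,0,-0.95,0.89,1, 0.9,0,-0.95,0.89,1, 0.9,0,-0.95,0.89,1, 0.9,0,-0.95,0.89,1, 0.9,0,-0.95,0.89,1, 0.9,0,-0.95,0.89,1, 0.9,0,-0.95,0.89,1, 0.9,0,-0.95,0.89,1, 0.9,0,-0.95,0.89,1, 0.9,0,-0.95,0.89,1]'; python3 go.py 475.5 -324.5 200 -53 400 -100 203 -53
```

```text
time: 2.67
tool_pos: [316.2, 174.5, 203.4]
tool_rot: [-0.633, 0.315, -0.315, 0.633]
ft_force: [0.2, 0.1, -0.5]
grip_width: 1.0
t 2.67 tcp [316.2 174.5 203.4] yaw -52.9 q [ 0.28 -0.02 -0.39  1.21  0.    1.2 ] grip 1.0 f [ 0.2  0.1 -0.5] tq [ 0.05 -0.02  0.01]
[475.5, -324.5, 200.0, -53.0] row [ 1.646  0.011 -0.581] turn 0.003 rows needed 12.6 0.0
[400.0, -100.0, 203.0, -53.0] row [ 0.898  0.001 -0.33 ] turn 0.003 rows needed 6.9 0.0
```

```bash
python3 -m creep '[0.823,0,-0.29,0,1, 0.823,0,-0.29,0,1, 0.823,0,-0.29,0,1, 0.823,0,-0.29,0,1, 0.823,0,-0.29,0,1, 0.823,0,-0.29,0,1, 0.823,0,-0.29,0,1, 0.823,0,-0.29,0,1, 0.823,0,-0.29,0,1]' >/dev/null;  python3 -m creep '[0.823,0.1,-0.29,0,1, 0.823,0.1,-0.29,0,1, 0.823,0.1,-0.29,0,1, 0.823,0.1,-0.29,0,1, 0.823,0.1,-0.29,0,1, 0.823,0.1,-0.29,0,1, 0.823,0.1,-0.29,0,1, 0.823,0.1,-0.29,0,1, 0.823,0.1,-0.29,0,1, 0.823,0.1,-0.29,0,1, 0.823,0.1,-0.29,0,1]'; python3 go.py 475 -324.5 68 -53; python3 poses.py console
```

```text
time: 4.33
tool_pos: [475.8, -323.3, 174.0]
tool_rot: [-0.633, 0.314, -0.315, 0.633]
ft_force: [0.4, 0.5, 0.8]
grip_width: 1.004
t 4.33 tcp [ 475.8 -323.3  174. ] yaw -52.8 q [-0.74  0.36  0.01  1.23  0.    0.18] grip 1.004 f [0.4 0.5 0.8] tq [-0.   -0.   -0.05]
[475.0, -324.5, 68.0, -53.0] row [ 0.002  0.353 -0.005] turn 0.004 rows needed 2.5 0.0
t 4.33 tcp [ 475.8 -323.3  174. ] yaw [ 0.604 -0.797] q6 0.18 grip 1.004 f [0.4 0.5 0.8]
scene console rect(476.4,-381.2) 211x156 a=88.5 | mean [ 478.3 -386. ] pca 88.6 n3465
scene knob rect(478.4,-326.9) 45x18 a=-53.0 | mean [ 479.5 -328.8] pca -51.0 n74 z 86.7372003882698
scene knob disc rect(484.8,-328.3) 81x63 a=-15.6 | mean [ 481.6 -326.6] pca 57.3 n186 z 53.73594588389682
scene lever rect(32.3,-312.7) 970x32 a=-16.3 | mean [ 277.  -380.4] pca -16.8 n194 zmax 646.4436614272977
scene roller rect(42.4,-305.5) 950x14 a=-16.3 | mean [  -5.2 -291.1] pca -16.3 n75
top console rect(472.1,-330.9) 150x118 a=0.1 | mean [ 468.4 -319.5] pca 9.8 n1715
top knob rect(471.6,-321.0) 44x15 a=-52.5 | mean [ 471.7 -321.4] pca -57.4 n78 z 88.64570806264067
[... 373 characters left out ...]
{(a+90)%180-90:.1f} | mean {p.mean(0).round(1)} pca {(ang+90)%180-90:.1f} n{len(p)}"
Traceback (most recent call last):
  File "poses.py", line 43, in <module>
    for n in("scene","top"): run(n,sys.argv[1],(f"pics/{n}_{sys.argv[2]}.png" if len(sys.argv)>2 else None))
                             ~~~^^^^^^^^^^^^^^^^^^^^^^^^^^^^^^^^^^^^^^^^^^^^^^^^^^^^^^^^^^^^^^^^^^^^^^^^^^^^
  File "poses.py", line 37, in run
    m=(z>75)&(y<-400)&(y>-470)&(x>400)&(x<540); print(n,"lever",rect(plane(c,m,100)),"zmax",z[m].max())
                                                                                            ~~~~~~~~^^
ValueError: zero-size array to reduction operation maximum which has no identity
```

```bash
python3 -m creep '[0,0.2,0,0,1, 0,0.353,0,0,1, 0,0.353,0,0,1, 0,0.353,0,0,1, 0,0.353,0,0,0, 0,0.353,0,0,-0.2, 0,0.353,0,0,-0.5, 0,0.353,0,0,-0.5, 0,0.353,0,0,-0.5, 0,0.353,0,0,-0.5, 0,0.353,0,0,-0.5, 0,0.353,0,0,-0.5]'; python3 -m creep '[0,0,0,0,-0.6, 0,0,0,0,-0.6,0,0,0,0,-0.6,0,0,0,0,-0.6]'
```

```text
time: 5.43
tool_pos: [475.6, -325.1, 67.6]
tool_rot: [0.633, -0.315, 0.315, -0.633]
ft_force: [0.8, 0.2, -0.1]
grip_width: 0.253
time: 5.77
tool_pos: [475.5, -325.1, 67.5]
tool_rot: [-0.633, 0.315, -0.315, 0.633]
ft_force: [0.0, -0.3, 0.8]
grip_width: 0.2
```

```bash
python3 -m creep '[0,0,0,0,-1, 0,0,0,0,-1,0,0,0,0,-1,0,0,0,0,-1]'; python3 -m creep '[0,0,0,-0.1,-1, 0,0,0,-0.2,-1, 0,0,0,-0.3,-1, 0,0,0,-0.4,-1, 0,0,0,-0.5,-1, 0,0,0,-0.6,-1, 0,0,0,-0.7,-1, 0,0,0,-0.8,-1, 0,0,0,-0.9,-1, 0,0,0,-1,-1, 0,0,0,-1,-1]'; python3 go.py
```

```text
time: 6.1
tool_pos: [475.5, -325.1, 67.4]
tool_rot: [-0.633, 0.315, -0.315, 0.633]
ft_force: [0.6, 0.3, -0.2]
grip_width: 0.002
time: 7.02
tool_pos: [475.5, -325.1, 67.5]
tool_rot: [-0.705, 0.048, -0.048, 0.706]
ft_force: [0.0, 0.7, -0.5]
grip_width: 0.004
t 7.02 tcp [ 475.5 -325.1   67.5] yaw -7.7 q [-0.74  0.42 -0.19  0.96  0.   -0.61] grip 0.004 f [ 0.   0.7 -0.5] tq [ 0.03 -0.06 -0.01]
```

```bash
python3 -m creep '[0,0,0,-0.04,-1, 0,0,0,-0.08,-1, 0,0,0,-0.12,-1,0,0,0,-0.12,-1]'; python3 go.py;python3 -m creep '[0,0,0,-0.04,-1, 0,0,0,-0.08,-1,0,0,0,-0.08,-1]'; python3 go.py
```

```text
time: 7.35
tool_pos: [475.5, -325.1, 67.5]
tool_rot: [-0.707, 0.016, -0.016, 0.707]
ft_force: [0.3, -0.1, 0.3]
grip_width: 0.004
t 7.35 tcp [ 475.5 -325.1   67.5] yaw -2.6 q [-0.74  0.42 -0.19  0.96  0.   -0.7 ] grip 0.004 f [ 0.3 -0.1  0.3] tq [ 0.03 -0.02 -0.02]
time: 7.6
tool_pos: [475.5, -325.1, 67.5]
tool_rot: [0.707, 0.006, -0.006, -0.707]
ft_force: [-0.2, -0.1, 0.2]
grip_width: 0.0
t 7.6 tcp [ 475.5 -325.1   67.5] yaw 1.0 q [-0.74  0.42 -0.19  0.96 -0.   -0.76] grip 0.0 f [-0.2 -0.1  0.2] tq [-0.01 -0.04 -0.05]
```

```bash
python3 - <<'E'
from h import *
a=eyes.camera("scene")["frame"][190:340,60:260]; b=eyes.camera("top")["frame"][170:320,380:520]
o=np.hstack([cv2.resize(a,None,fx=2.2,fy=2.2),cv2.resize(b,None,fx=2.2,fy=2.2)]);cv2.imwrite("pics/k1.png",o); print(o.shape)
E
```

```text
(330, 748, 3)
```

View pics/k1.png

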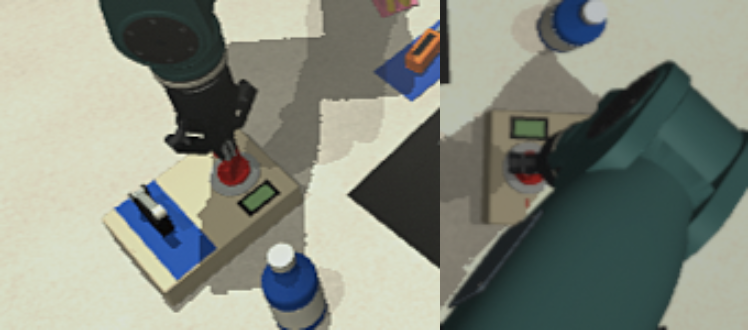

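```bash
python3 - <<'E'
from h import *
c=eyes.camera("scene");W=pts(c);f=c["frame"].astype(int)
red=(f[...,2]>2*f[...,1])&(W[...,1]<-250)&(W[...,0]>400)&(W[...,0]<560)
p=W[red];print("red",len(p),p.min(0).round(),p.max(0).round(),np.median(p,0).round())
for lo in range(50,160,10):
    m=(W[...,2]>lo)&(W[...,2]<=lo+10)&(abs(W[...,0]-478)<60)&(abs(W[...,1]+325)<70)
    for nm,k in(("red",m&red),("oth",m&~red)):
        if k.sum(): q=W[k]; print(lo,nm,k.sum(),q.min(0).round(),q.max(0).round(),f[k].mean(0).round())
print(arm.observe()["grip_width"])
E
python3 -m creep '[0,0,0,0,-0.5, 0,0,0,0,-0.5,0,0,0,0,-0.5,0,0,0,0,-0.5,0,0,0,0,-0.5]'; python3 -m creep '[0,0,0,0,-0.8, 0,0,0,0,-0.8,0,0,0,0,-0.8,0,0,0,0,-0.8,0,0,0,0,-0.8]'
```

```text
red 163 [ 426. -444.   45.] [ 540. -306.  107.] [ 484. -331.   63.]
50 red 53 [ 453. -347.   53.] [ 497. -306.   60.] [ 26.  29. 111.]
50 oth 112 [ 445. -394.   50.] [ 510. -294.   59.] [101. 107. 109.]
60 red 34 [ 469. -344.   60.] [ 493. -308.   70.] [23. 26. 98.]
60 oth 2 [ 467. -307.   66.] [ 468. -306.   70.] [78. 82. 94.]
70 red 23 [ 472. -345.   70.] [ 491. -311.   80.] [20. 23. 80.]
80 red 34 [ 473. -344.   81.] [ 492. -323.   90.] [23. 26. 95.]
80 oth 2 [ 472. -310.   84.] [ 472. -309.   88.] [ 64.  80. 102.]
90 red 5 [ 479. -338.   90.] [ 488. -316.  100.] [24. 28. 97.]
90 oth 1 [ 483. -332.   99.] [ 483. -332.   99.] [82. 87. 78.]
100 red 3 [ 472. -339.  107.] [ 489. -316.  107.] [22. 25. 59.]
100 oth 18 [ 468. -339.  100.] [ 488. -320.  109.] [51. 55. 60.]
110 oth 24 [ 470. -340.  110.] [ 488. -312.  120.] [45. 48. 48.]
120 oth 20 [ 479. -339.  120.] [ 488. -313.  129.] [48. 51. 50.]
130 oth 19 [ 476. -343.  132.] [ 489. -306.  140.] [37. 40. 40.]
140 oth 66 [ 465. -360.  140.] [ 491. -291.  150.] [38. 42. 42.]
150 oth 73 [ 465. -366.  150.] [ 490. -284.  160.] [27. 29. 29.]
0.001851439441192911
time: 8.17
tool_pos: [475.6, -325.1, 67.5]
tool_rot: [0.707, 0.007, -0.006, -0.707]
ft_force: [0.8, -0.2, 0.3]
grip_width: 0.25
time: 8.58
tool_pos: [475.5, -325.1, 67.5]
tool_rot: [0.707, 0.007, -0.007, -0.707]
ft_force: [-0.0, -0.6, 0.9]
grip_width: 0.097
```

```bash
python3 -m creep '[0,0,0,0,0, 0,0,0,0,0,0,0,0,0,0, 0,-0.1,0,0,0, 0,-0.2,0,0,0, 0,-0.3,0,0,0, 0,-0.3,0,0,0]'; python3 poses.py console 2>/dev/null | grep -E "knob"; python3 - <<'E'
from h import *
c=eyes.camera("scene");W=pts(c);f=c["frame"]
m=(abs(W[...,0]-478)<70)&(abs(W[...,1]+325)<90)
for lo in range(90,260,10):
    k=m&(W[...,2]>lo)&(W[...,2]<=lo+10)
    if k.sum(): q=W[k]; print(lo,k.sum(),q.min(0).round(),q.max(0).round())
cv2.imwrite("pics/k2.png",cv2.resize(f[160:320,80:250],None,fx=3.5,fy=3.5))
E
```

```text
time: 9.17
tool_pos: [477.2, -326.5, 162.7]
tool_rot: [0.709, 0.008, -0.005, -0.705]
ft_force: [0.3, -0.9, 0.5]
grip_width: 0.499
scene knob rect(479.5,-328.0) 47x18 a=-53.0 | mean [ 479.2 -328.3] pca -51.2 n73 z 87.14433949252123
scene knob disc rect(479.1,-340.5) 83x78 a=-51.9 | mean [ 482.7 -328.6] pca 58.9 n187 z 53.58736263429455
top knob rect(462.4,-318.4) 31x14 a=85.0 | mean [ 463.9 -313.6] pca -82.0 n29 z 88.91666719387513
top knob disc rect(474.8,-319.6) 108x91 a=-1.6 | mean [ 471.8 -316.7] pca 3.3 n255 z 52.87438865284821
90 9 [ 464. -342.   90.] [ 490. -309.   93.]
180 5 [ 475. -354.  188.] [ 486. -298.  190.]
190 27 [ 465. -360.  191.] [ 488. -295.  200.]
200 34 [ 468. -361.  201.] [ 490. -292.  210.]
210 36 [ 466. -361.  210.] [ 489. -293.  220.]
220 28 [ 465. -363.  220.] [ 489. -288.  230.]
230 60 [ 468. -377.  230.] [ 491. -274.  240.]
240 108 [ 465. -381.  240.] [ 491. -273.  250.]
250 82 [ 463. -383.  250.] [ 494. -267.  260.]
```

View pics/k2.png

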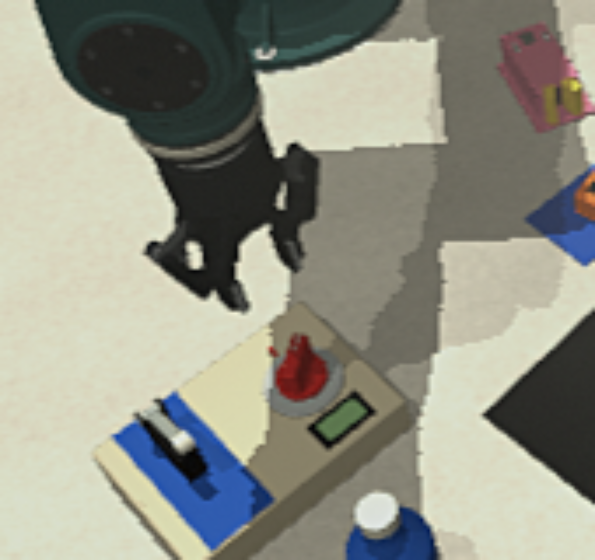

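Scene view: the knob hasn't moved. The fingertips end about 26 mm above the reported TCP (tips near z 188 with TCP at 163), so they closed above the bar. I'll turn back and go lower in small steps, watching the force.

```bash
python3 -m creep '[0,0,0,1,0,0,0,0,1,0,0,0,0,1,0,0,0,0,1,0,0,0,0,1,0,0,0,0,1,0,0,0,0,1,0,0,0,0,1,0]'>/dev/null; python3 -m creep '[0,0.3,0,0.2,0,0,0.3,0,0.2,0,0,0.3,0,0.2,0,0,0.3,0,0.2,0]'; python3 -m creep '[0,0.02,0,0,-0.3,0,0.035,0,0,-0.3,0,0.035,0,0,-0.3]';python3 -m creep '[0,0.02,0,0,-0.3,0,0.035,0,0,-0.3,0,0.035,0,0,-0.3]'; python3 go.py 475.5 -325 50 -53;python3 - <<'E'
from h import *
c=eyes.camera("scene");W=pts(c);f=c["frame"].astype(int)
m=(abs(W[...,0]-478)<70)&(abs(W[...,1]+325)<90)&~(f[...,2]>1.6*f[...,1])
for lo in range(50,140,10):
    k=m&(W[...,2]>lo)&(W[...,2]<=lo+10)
    if k.sum(): q=W[k]; print(lo,k.sum(),q.min(0).round(),q.max(0).round())
E
```

```text
time: 10.32
tool_pos: [473.9, -323.7, 65.3]
tool_rot: [-0.633, 0.316, -0.312, 0.634]
ft_force: [-0.6, -0.6, 0.4]
grip_width: 0.501
time: 10.57
tool_pos: [476.0, -325.5, 57.7]
tool_rot: [0.633, -0.314, 0.315, -0.633]
ft_force: [-0.1, 1.1, -0.1]
grip_width: 0.353
time: 10.82
tool_pos: [475.3, -324.9, 45.9]
tool_rot: [-0.633, 0.315, -0.315, 0.633]
ft_force: [-0.3, -0.4, -0.3]
grip_width: 0.349
t 10.82 tcp [ 475.3 -324.9   45.9] yaw -52.9 q [-0.74  0.44 -0.22  0.91  0.    0.18] grip 0.349 f [-0.3 -0.4 -0.3] tq [ 0.01  0.01 -0.01]
[475.5, -325.0, 50.0, -53.0] row [ 0.    -0.014  0.   ] turn 0.002 rows needed 0.1 0.0
50 88 [ 442. -409.   50.] [ 531. -296.   57.]
60 1 [ 477. -319.   63.] [ 477. -319.   63.]
70 5 [ 458. -346.   76.] [ 493. -317.   79.]
80 30 [ 455. -347.   81.] [ 503. -304.   90.]
90 29 [ 457. -347.   90.] [ 503. -308.  100.]
100 28 [ 457. -349.  101.] [ 502. -312.  110.]
110 30 [ 451. -351.  110.] [ 504. -311.  120.]
120 75 [ 432. -364.  120.] [ 518. -298.  130.]
130 49 [ 433. -366.  130.] [ 524. -301.  140.]
```

```bash
python3 -m creep '[0,0.02,0,0,-0.3,0,0.036,0,0,-0.3,0,0.036,0,0,-0.3]';python3 -m creep '[0,0,0,0,-0.45,0,0,0,0,-0.45,0,0,0,0,-0.55,0,0,0,0,-0.55,0,0,0,0,-0.55]';python3 -m creep '[0,0,0,0,-0.6,0,0,0,0,-0.7,0,0,0,0,-0.8,0,0,0,0,-0.8]'; python3 go.py
```

```text
time: 11.12
tool_pos: [475.1, -324.8, 34.6]
tool_rot: [-0.633, 0.316, -0.315, 0.633]
ft_force: [0.2, -0.4, 0.2]
grip_width: 0.345
time: 11.53
tool_pos: [475.6, -325.2, 35.8]
tool_rot: [0.633, -0.315, 0.315, -0.633]
ft_force: [-0.2, 0.2, 0.4]
grip_width: 0.223
time: 11.87
tool_pos: [474.9, -325.8, 36.0]
tool_rot: [0.634, -0.315, 0.315, -0.632]
ft_force: [-6.5, -2.8, 6.5]
grip_width: 0.152
t 11.87 tcp [ 474.9 -325.8   36. ] yaw -53.0 q [-0.74  0.45 -0.24  0.88 -0.    0.18] grip 0.152 f [-6.5 -2.8  6.5] tq [-0.66  1.2   0.05]
```

```bash
python3 -m creep '[0,0,0,0,-1,0,0,0,0,-1,0,0,0,-0.1,-1, 0,0,0,-0.2,-1, 0,0,0,-0.3,-1, 0,0,0,-0.4,-1, 0,0,0,-0.5,-1, 0,0,0,-0.6,-1, 0,0,0,-0.7,-1, 0,0,0,-0.8,-1, 0,0,0,-0.9,-1, 0,0,0,-1,-1, 0,0,0,-1,-1]'; python3 go.py; python3 -m creep '[0,0,0,-0.04,-1, 0,0,0,-0.08,-1, 0,0,0,-0.12,-1,0,0,0,-0.12,-1]'; python3 go.py
```

```text
time: 12.95
tool_pos: [475.3, -324.9, 36.0]
tool_rot: [-0.705, 0.047, -0.047, 0.706]
ft_force: [-2.8, 1.9, 6.1]
grip_width: 0.146
t 12.95 tcp [ 475.3 -324.9   36. ] yaw -7.6 q [-0.74  0.45 -0.24  0.89 -0.   -0.61] grip 0.146 f [-2.8  1.9  6.1] tq [0.55 0.54 0.01]
time: 13.28
tool_pos: [475.3, -324.8, 36.0]
tool_rot: [-0.707, 0.015, -0.015, 0.707]
ft_force: [-2.7, 3.6, 7.4]
grip_width: 0.152
t 13.28 tcp [ 475.3 -324.8   36. ] yaw -2.4 q [-0.74  0.45 -0.24  0.89  0.   -0.7 ] grip 0.152 f [-2.7  3.6  7.4] tq [0.74 0.53 0.03]
```

```bash
python3 -m creep '[0,0,0,-0.03,-1, 0,0,0,-0.06,-1,0,0,0,-0.06,-1]'; python3 go.py; python3 -m creep '[0,0,0,-0.03,-1, 0,0,0,-0.06,-1,0,0,0,-0.06,-1]'; python3 go.py
```

```text
time: 13.53
tool_pos: [475.3, -324.8, 36.0]
tool_rot: [-0.707, -0.001, 0.001, 0.707]
ft_force: [-2.3, 3.8, 9.0]
grip_width: 0.157
t 13.53 tcp [ 475.3 -324.8   36. ] yaw 0.2 q [-0.74  0.45 -0.24  0.89  0.   -0.74] grip 0.157 f [-2.3  3.8  9. ] tq [ 0.78  0.58 -1.16]
time: 13.78
tool_pos: [475.3, -324.8, 36.1]
tool_rot: [-0.707, -0.017, 0.017, 0.707]
ft_force: [-1.8, 4.4, 8.2]
grip_width: 0.153
t 13.78 tcp [ 475.3 -324.8   36.1] yaw 2.8 q [-0.74  0.45 -0.24  0.89  0.   -0.79] grip 0.153 f [-1.8  4.4  8.2] tq [ 0.92  0.56 -2.22]
```

```bash
python3 -m creep '[0,0,0,0,0.2,0,0,0,0,0.2,0,0,0,0,0.2,0,0,0,0,0.2,0,-0.15,0,0,0.2,0,-0.3,0.1,0,0.2,0,-0.38,0.3,0,1,0,-0.38,0.9,0,1,0,-0.38,0.9,-1,1,0,-0.38,0.9,-1,1,0,-0.38,0.9,-1,1,0,-0.38,0.9,-1,1,0,-0.38,0.9,-1,1,0,-0.38,0.9,-1,1,0,-0.38,0.9,-1,1,0,-0.38,0.9,-1,1]'; python3 go.py 493.5 17 150 102.5; python3 poses.py latch,gauge,blade,console 1 2>/dev/null | grep -v lever
```

```text
time: 15.12
tool_pos: [462.0, -55.1, 149.8]
tool_rot: [0.646, 0.288, -0.288, -0.646]
ft_force: [-0.2, -0.2, 0.7]
grip_width: 1.0
t 15.12 tcp [462.  -55.1 149.8] yaw 48.0 q [-0.29  0.19 -0.3   1.08 -0.   -1.13] grip 1.0 f [-0.2 -0.2  0.7] tq [-0.02  0.04  0.01]
[493.5, 17.0, 150.0, 102.5] row [ 0.249 -0.001  0.083] turn -1.211 rows needed 1.9 7.6
t 15.12 tcp [462.  -55.1 149.8] yaw [0.669 0.743] q6 -1.13 grip 1.0 f [-0.2 -0.2  0.7]
scene latch 0.75 rect(666.7,59.5) 109x55 a=4.8 | mean [669.6  59.7] pca 3.4 n420 z 47.0 yellow (np.float64(618.0), np.float64(54.9))
scene latch 0.75 rect(677.1,-53.5) 108x52 a=10.4 | mean [680.5 -51.9] pca 9.4 n448 z 47.3 yellow (np.float64(629.2), np.float64(-60.7))
scene latch 0.56 rect(657.7,179.8) 112x56 a=5.0 | mean [661.7 180.3] pca 4.5 n376 z 47.3 yellow (np.float64(609.8), np.float64(175.3))
scene gauge rect(495.5,15.4) 73x33 a=-80.0 | mean [495.6  15.1] pca -78.8 n156 z 30.8
scene blade rect(493.8,45.9) 133x30 a=-79.3 | mean [488.2  49.8] pca -82.2 n79 ymax pt [474. 110.]
scene console rect(475.9,-381.2) 211x155 a=88.7 | mean [ 478.2 -386.1] pca 8
[... 537 characters left out ...]
), np.float64(58.9))
top latch 0.61 rect(671.2,-47.6) 110x51 a=8.7 | mean [674.9 -46.9] pca 9.5 n597 z 48.0 yellow (np.float64(626.2), np.float64(-55.9))
top gauge rect(491.4,18.4) 69x31 a=-79.2 | mean [491.4  18.4] pca -77.6 n256 z 31.3
top blade rect(486.1,47.5) 126x30 a=-78.4 | mean [488.5  39.7] pca -78.0 n99 ymax pt [474.3 109.3]
top console rect(470.9,-376.8) 211x153 a=89.3 | mean [ 470.6 -377.2] pca 88.7 n3896
top knob rect(471.9,-320.5) 37x17 a=-0.2 | mean [ 472.5 -321.8] pca -4.9 n74 z 88.08682071468775
top knob disc rect(476.1,-318.7) 107x86 a=0.0 | mean [ 474.4 -320.4] pca -8.8 n306 z 53.688490281952454
top roller rect(480.7,-434.7) 22x14 a=-0.6 | mean [ 483.2 -434.2] pca -3.4 n38
```

```bash
python3 -m creep '[0.249,0,0.083,-1,1,0.249,0,0.083,-1,1,0.249,0,0.083,-1,1,0.249,0,0.083,-1,1,0.249,0,0.083,-1,1,0.249,0,0.083,-1,1,0.249,0,0.083,-1,1,0.249,0,0.083,-1,1]' >/dev/null; python3 -m creep '[0,0.3,0,-0.2,1,0,0.3,0,-0.2,1,0,0.3,0,-0.2,1,0,0.3,0,-0.2,1]'; python3 go.py 493.5 17 -20 102
```

```text
time: 16.32
tool_pos: [491.9, 16.7, 58.3]
tool_rot: [-0.445, -0.547, 0.549, 0.448]
ft_force: [0.1, -0.6, 0.8]
grip_width: 1.001
t 16.32 tcp [491.9  16.7  58.3] yaw 101.7 q [-0.13  0.31 -0.41  0.86  0.   -1.91] grip 1.001 f [ 0.1 -0.6  0.8] tq [-0.02  0.06 -0.03]
[493.5, 17.0, -20.0, 102.0] row [-0.001  0.261 -0.006] turn -0.008 rows needed 1.9 0.0
```

```bash
python3 -m creep '[0,0.1,-0.006,0,1,0,0.18,-0.006,0,1,0,0.22,-0.006,0,1,0,0.25,-0.006,0,1,0,0.265,-0.006,0,1,0,0.265,-0.006,0,1,0,0.265,-0.006,0,1]'; python3 -m creep '[0,0,0,0,0.2,0,0,0,0,0,0,0,0,0,-0.1,0,0,0,0,-0.1,0,0,0,0,-0.1]'; python3 -m creep '[0,0,0,0,-0.2,0,0,0,0,-0.3,0,0,0,0,-0.5,0,0,0,0,-0.5,0,0,0,0,-1,0,0,0,0,-1,0,0,0,0,-1]'; python3 go.py
```

```text
time: 16.9
tool_pos: [496.3, 16.9, -18.7]
tool_rot: [0.446, 0.549, -0.549, -0.445]
ft_force: [0.3, 0.6, 0.4]
grip_width: 1.002
time: 17.32
tool_pos: [495.5, 17.0, -19.6]
tool_rot: [0.446, 0.549, -0.549, -0.446]
ft_force: [0.1, -0.1, -0.6]
grip_width: 0.452
time: 17.9
tool_pos: [495.3, 17.0, -19.6]
tool_rot: [-0.446, -0.549, 0.549, 0.446]
ft_force: [-1.9, -0.5, 6.7]
grip_width: 0.337
t 17.9 tcp [495.3  17.  -19.6] yaw 101.9 q [-0.13  0.4  -0.52  0.65 -0.   -1.91] grip 0.337 f [-1.9 -0.5  6.7] tq [-0.04  0.56  0.01]
```

```bash
python3 -m creep '[0,-0.05,0,0,-1,0,-0.1,0,0,-1,0,-0.2,0,0,-1,0,-0.2,0,0.1,-1,0,-0.2,0,0.25,-1,0,-0.2,0,0.4,-1,0,-0.2,0,0.55,-1,0,-0.2,0,0.7,-1,0,-0.2,0,0.85,-1,0,-0.2,0,1,-1,0,-0.2,0,1,-1]' >/dev/null;  python3 -m creep '[0,0,0,0.15,-1,0,0,0,0.3,-1,0,0,0,0.45,-1,0,0,0,0.6,-1,0,0,0,0.75,-1,0,0,0,0.9,-1,0,0,0,1,-1,0,0,0,1,-1]' ; python3 go.py 496.7 48.2 40 4;
```

```text
time: 19.48
tool_pos: [495.3, 17.0, 40.1]
tool_rot: [-0.703, -0.073, 0.073, 0.703]
ft_force: [0.1, -0.1, -1.4]
grip_width: 0.34
t 19.48 tcp [495.3  17.   40.1] yaw 11.9 q [-0.13  0.33 -0.43  0.81  0.   -0.34] grip 0.34 f [ 0.1 -0.1 -1.4] tq [-0.02 -0.02 -0.04]
[496.7, 48.2, 40.0, 4.0] row [0.026 0.    0.101] turn 0.175 rows needed 0.7 1.1
```

```bash
python3 -m creep '[0.02,0,0.05,0.1,-1,0.026,0,0.101,0.175,-1,0.026,0,0.101,0.175,-1,0.026,0,0.101,0.175,-1]' ; python3 go.py 496.7 48.2 -10 4; python3 poses.py latch; python3 - <<'E'
from poses import *
out=[]
for n in("scene","top"):
    c=eyes.camera(n);W=pts(c);f=c["frame"].astype(int);x,y,z=W[...,0],W[...,1],W[...,2]
    b=(z>60)&(z<105)&(x>545)&(x<605)&(y>10)&(y<90); p=W[b]
    print(n,"blade",b.sum(),p.mean(0).round(1),p.min(0).round(),p.max(0).round(), np.polyfit(p[:,0],p[:,1],1) if b.sum()>4 else "")
    if n=="top": cv2.imwrite("pics/g1.png",cv2.resize(c["frame"][120:300,200:360],None,fx=3.3,fy=3.3))
E
```

```text
time: 19.82
tool_pos: [496.7, 48.7, 40.1]
tool_rot: [0.707, 0.027, -0.027, -0.707]
ft_force: [-0.3, -0.4, -1.5]
grip_width: 0.339
t 19.82 tcp [496.7  48.7  40.1] yaw 4.4 q [-0.07  0.33 -0.43  0.81 -0.   -0.14] grip 0.339 f [-0.3 -0.4 -1.5] tq [-0.03 -0.01  0.01]
[496.7, 48.2, -10.0, 4.0] row [-0.     0.167 -0.002] turn 0.008 rows needed 1.2 0.1
t 19.82 tcp [496.7  48.7  40.1] yaw [0.997 0.076] q6 -0.14 grip 0.339 f [-0.3 -0.4 -1.5]
scene latch 0.91 rect(675.2,-52.0) 111x55 a=10.4 | mean [679.  -50.4] pca 10.1 n490 z 47.2 yellow (np.float64(627.4), np.float64(-60.0))
scene latch 0.89 rect(666.7,58.8) 109x56 a=4.2 | mean [669.9  59.9] pca 3.3 n426 z 47.1 yellow (np.float64(617.9), np.float64(55.7))
scene latch 0.74 rect(659.1,179.3) 111x54 a=6.5 | mean [662.7 180.2] pca 6.1 n373 z 46.9 yellow (np.float64(610.4), np.float64(173.4))
top latch 0.79 rect(671.3,-47.5) 110x51 a=9.9 | mean [675.  -46.7] pca 10.1 n590 z 47.8 yellow (np.float64(626.2), np.float64(-56.2))
top latch 0.68 rect(663.5,63.3) 108x49 a=1.3 | mean [666.9  63.1] pca 4.5 n577 z 48.0 yellow (np.float64(617.0), np.float64(56.6))
top latch 0.63 rect(655.8,183.7) 109x50 a=5.3 | mean [659.2 184. ] pca 6.0 n594 z 48.1 yellow (np.float64(608.9), np.float64(179.7))
scene blade 69 [570.4  51.3  79.2] [545.  47.  65.] [593.  57.  90.] [  0.11514264 -14.39934525]<stdin>:6: RuntimeWarning: Mean of empty slice.
  ret = um.true_divide(
Traceback (most recent call last):
ValueError: zero-size array to reduction operation minimum which has no identity
```

```bash
python3 -m creep '[0,0.08,-0.002,0,-1,0,0.16,-0.002,0,-1,0,0.167,-0.002,0,-1,0,0.167,-0.002,0,-1]'; python3 -m creep '[0.03,0,0,0,-1,0.06,0,0,0,-1,0.09,0,0,0,-1,0.12,0,0,0,-1,0.12,0,0,0,-1]'; python3 -m creep '[0.01,0,0,0,-1,0.02,0,0,0,-1,0.02,0,0,0,-1]'; python3 -m creep '[0.01,0,0,0,-1,0.02,0,0,0,-1,0.02,0,0,0,-1]'
```

```text
time: 20.45
tool_pos: [495.9, 47.5, -10.5]
tool_rot: [-0.707, -0.024, 0.026, 0.707]
ft_force: [0.5, -0.2, -1.3]
grip_width: 0.34
time: 20.87
tool_pos: [535.3, 50.5, -9.5]
tool_rot: [-0.707, -0.026, 0.024, 0.707]
ft_force: [1.2, 1.7, -1.1]
grip_width: 0.339
time: 21.12
tool_pos: [539.0, 50.8, -9.9]
tool_rot: [-0.707, -0.025, 0.025, 0.707]
ft_force: [1.3, 2.6, -1.5]
grip_width: 0.34
time: 21.37
tool_pos: [545.0, 51.2, -10.0]
tool_rot: [-0.707, -0.025, 0.025, 0.707]
ft_force: [-1.4, 4.3, -1.2]
grip_width: 0.339
```

```bash
python3 -m creep '[0,0,0.006,0,-1,0,0,0.006,0,-1,0.01,0,0.006,0,-1,0.01,0,0.006,0,-1]'; python3 -m creep '[0.01,0,0,0,-1,0.015,0,0,0,-1,0.015,0,0,0,-1]'; python3 -m creep '[0.01,0,0,0,-1,0.015,0,0,0,-1,0.015,0,0,0,-1]'
```

```text
time: 21.7
tool_pos: [548.2, 52.9, -9.8]
tool_rot: [0.707, 0.025, -0.024, -0.707]
ft_force: [0.0, -0.1, -1.6]
grip_width: 0.339
time: 21.95
tool_pos: [552.7, 53.3, -9.9]
tool_rot: [0.707, 0.025, -0.024, -0.707]
ft_force: [-1.3, -1.0, -1.6]
grip_width: 0.338
time: 22.2
tool_pos: [557.0, 53.7, -9.9]
tool_rot: [0.707, 0.025, -0.025, -0.707]
ft_force: [0.1, -0.1, -0.5]
grip_width: 0.337
```

```bash
python3 -m creep '[0.01,0,0,0,-1,0.02,0,0,0,-1,0.02,0,0,0,-1]'; python3 -m creep '[0.01,0,0,0,-1,0.015,0,0,0,-1,0.015,0,0,0,-1]';  python3 -m creep '[0.008,0,0,0,-1,0.008,0,0,0,-1]'; python3 poses.py latch
```

```text
time: 22.45
tool_pos: [563.3, 54.1, -9.9]
tool_rot: [0.707, 0.025, -0.024, -0.707]
ft_force: [-0.4, 0.4, -0.5]
grip_width: 0.341
time: 22.7
tool_pos: [566.6, 54.4, -10.1]
tool_rot: [0.707, 0.024, -0.025, -0.707]
ft_force: [-4.6, 0.0, 1.2]
grip_width: 0.337
time: 22.87
tool_pos: [568.7, 54.6, -10.2]
tool_rot: [0.707, 0.024, -0.025, -0.707]
ft_force: [-6.1, -0.8, 1.7]
grip_width: 0.338
t 22.87 tcp [568.7  54.6 -10.2] yaw [0.998 0.07 ] q6 -0.12 grip 0.338 f [-6.1 -0.8  1.7]
scene latch 0.95 rect(675.0,-51.4) 110x55 a=11.3 | mean [678.6 -50.7] pca 7.5 n474 z 47.2 yellow (np.float64(627.7), np.float64(-59.2))
scene latch 0.84 rect(670.1,58.8) 111x56 a=5.6 | mean [673.9  59.7] pca 4.4 n430 z 47.0 yellow (np.float64(622.5), np.float64(54.0))
scene latch 0.8 rect(659.6,180.4) 111x55 a=5.0 | mean [662.3 180.6] pca 5.6 n371 z 46.9 yellow (np.float64(610.0), np.float64(174.2))
top latch 0.75 rect(655.7,183.6) 108x50 a=5.1 | mean [658.7 183.8] pca 5.1 n593 z 48.1 yellow (np.float64(608.8), np.float64(179.6))
top latch 0.68 rect(671.6,-47.8) 110x50 a=10.1 | mean [679.3 -52.1] pca 14.5 n437 z 48.0 yellow (np.float64(626.9), np.float64(-60.3))
top latch 0.6 rect(708.4,67.1) 49x23 a=-88.6 | mean [709.5  64.9] pca 84.4 n135 z 48.7 yellow []
```

Latch B: no block at the 30 mm jam point, and the force only rose at about 49 mm of depth, so the blade fits. Next is latch C.

```bash
python3 -m creep '[-0.05,0,0,0,-1,-0.1,0,0,0,-1,-0.15,0,0,0,-1,-0.2,0,0,0,-1,-0.26,0,0,0,-1,-0.26,0,0,0,-1,-0.26,0,0,0,-1]'; python3 go.py 507.2 -79.6 -10 10
```

```text
time: 23.65
tool_pos: [491.7, 49.1, -9.6]
tool_rot: [0.707, 0.025, -0.024, -0.707]
ft_force: [0.6, -0.4, -1.9]
grip_width: 0.337
t 23.65 tcp [491.7  49.1  -9.6] yaw 4.0 q [-0.07  0.38 -0.51  0.68 -0.   -0.14] grip 0.337 f [ 0.6 -0.4 -1.9] tq [-0.01  0.    0.04]
[507.2, -79.6, -10.0, 10.0] row [ 0.022  0.001 -0.431] turn -0.134 rows needed 3.1 0.8
```

```bash
python3 -m creep '[0.005,0,-0.1,-0.134,-1,0.01,0,-0.22,-0.134,-1,0.022,0,-0.34,-0.134,-1,0.022,0,-0.431,-0.134,-1,0.022,0,-0.431,-0.134,-1,0.022,0,-0.431,-0.134,-1,0.022,0,-0.431,-0.134,-1]'; python3 go.py; python3 - <<'E'
from poses import *
c=eyes.camera("scene");W=pts(c);x,y,z=W[...,0],W[...,1],W[...,2]
b=(z>18)&(z<50)&(x>555)&(x<610)&(y>-90)&(y<-40); p=W[b]
print(b.sum(),p.mean(0).round(1),p.min(0).round(),p.max(0).round(),np.polyfit(p[:,0],p[:,1],1))
E
python3 poses.py latch | grep -- "-5.\|-4."
```

```text
time: 24.23
tool_pos: [507.7, -79.3, -10.0]
tool_rot: [-0.704, -0.062, 0.062, 0.704]
ft_force: [-0.3, -0.4, -2.3]
grip_width: 0.34
t 24.23 tcp [507.7 -79.3 -10. ] yaw 10.0 q [-0.31  0.41 -0.46  0.7   0.   -0.49] grip 0.34 f [-0.3 -0.4 -2.3] tq [ 0.02  0.02 -0.01]
61 [581.3 -67.8  29.2] [555. -73.  18.] [604. -61.  41.] [   0.18552661 -175.66972112]
scene latch 0.95 rect(675.9,-50.8) 108x53 a=10.1 | mean [679.4 -50.4] pca 9.8 n462 z 47.0 yellow (np.float64(628.5), np.float64(-59.6))
top latch 0.63 rect(671.1,-47.3) 110x51 a=9.3 | mean [674.7 -46.7] pca 9.8 n605 z 48.1 yellow (np.float64(626.3), np.float64(-56.4))
```

```bash
python3 -m creep '[0.03,0,0,0,-1,0.06,0,0,0,-1,0.09,0,0,0,-1,0.12,0,0,0,-1,0.12,0,0,0,-1]'; python3 -m creep '[0.01,0,0,0,-1,0.02,0,0,0,-1,0.02,0,0,0,-1]'; python3 -m creep '[0.01,0,0,0,-1,0.015,0,0,0,-1,0.015,0,0,0,-1]'; python3 -m creep '[0.008,0,0,0,-1,0.008,0,0,0,-1]'
```

```text
time: 24.9
tool_pos: [544.7, -72.7, -10.0]
tool_rot: [-0.704, -0.062, 0.062, 0.704]
ft_force: [0.6, 1.3, -1.5]
grip_width: 0.341
time: 25.15
tool_pos: [548.7, -71.9, -10.1]
tool_rot: [-0.704, -0.062, 0.062, 0.705]
ft_force: [0.1, 3.2, -3.3]
grip_width: 0.342
time: 25.4
tool_pos: [552.9, -71.2, -10.0]
tool_rot: [-0.704, -0.062, 0.062, 0.704]
ft_force: [-1.8, 2.1, -2.3]
grip_width: 0.334
time: 25.57
tool_pos: [555.2, -71.0, -10.0]
tool_rot: [0.704, 0.061, -0.062, -0.704]
ft_force: [-2.3, -0.3, -1.9]
grip_width: 0.335
```

```bash
python3 -m creep '[0.008,0,0,0,-1,0.008,0,0,0,-1]'; python3 -m creep '[0.008,0,0,0,-1,0.008,0,0,0,-1]'; python3 -m creep '[0.008,0,0,0,-1,0.008,0,0,0,-1]'
```

```text
time: 25.73
tool_pos: [557.7, -70.6, -10.0]
tool_rot: [0.705, 0.062, -0.062, -0.704]
ft_force: [-4.0, -0.4, -2.2]
grip_width: 0.341
time: 25.9
tool_pos: [560.1, -70.2, -10.0]
tool_rot: [0.704, 0.062, -0.062, -0.704]
ft_force: [-3.6, -0.9, -3.0]
grip_width: 0.336
time: 26.07
tool_pos: [562.5, -69.7, -10.0]
tool_rot: [0.704, 0.062, -0.062, -0.704]
ft_force: [-2.8, -0.9, -2.6]
grip_width: 0.338
```

```bash
python3 poses.py latch | grep -v "(6[567]..., *1[78]\|6..,5\|6..,6"; python3 -m creep '[0.01,0,0,0,-1,0.015,0,0,0,-1,0.015,0,0,0,-1]';  python3 -m creep '[0.01,0,0,0,-1,0.015,0,0,0,-1,0.015,0,0,0,-1]'; python3 poses.py latch
```

```text
t 26.07 tcp [562.5 -69.7 -10. ] yaw [0.985 0.174] q6 -0.44 grip 0.338 f [-2.8 -0.9 -2.6]
scene latch 0.91 rect(685.5,-50.6) 109x56 a=10.4 | mean [688.6 -48.8] pca 11.2 n484 z 47.1 yellow (np.float64(638.4), np.float64(-61.4))
scene latch 0.73 rect(672.0,59.7) 110x55 a=4.4 | mean [676.2  59.4] pca 5.5 n408 z 47.1 yellow (np.float64(623.1), np.float64(53.8))
top latch 0.61 rect(682.2,-46.1) 107x50 a=10.3 | mean [693.6 -40.1] pca -3.1 n452 z 47.8 yellow (np.float64(628.5), np.float64(-37.0))
time: 26.52
tool_pos: [567.1, -68.8, -9.9]
tool_rot: [0.704, 0.062, -0.062, -0.704]
ft_force: [-3.1, 0.1, -2.8]
grip_width: 0.341
time: 26.77
tool_pos: [571.6, -68.0, -9.9]
tool_rot: [0.704, 0.062, -0.062, -0.704]
ft_force: [-2.4, -0.3, -2.4]
grip_width: 0.337
t 26.77 tcp [571.6 -68.   -9.9] yaw [0.985 0.174] q6 -0.44 grip 0.337 f [-2.4 -0.3 -2.4]
scene latch 0.88 rect(657.7,179.8) 112x56 a=4.6 | mean [661.6 180.6] pca 4.8 n377 z 46.9 yellow (np.float64(609.4), np.float64(175.8))
scene latch 0.82 rect(670.9,59.1) 109x55 a=5.5 | mean [674.4  59.3] pca 5.4 n416 z 47.1 yellow (np.float64(622.4), np.float64(53.7))
scene latch 0.69 rect(693.3,-47.3) 109x53 a=9.6 | mean [696.7 -47.3] pca 10.1 n475 z 47.1 yellow (np.float64(646.7), np.float64(-58.2))
top latch 0.68 rect(654.1,183.5) 105x50 a=4.9 | mean [657.2 183.9] pca 4.9 n575 z 48.1 yellow (np.float64(609.2), np.float64(179.3))
top latch 0.67 rect(667.6,62.7) 109x50 a=5.4 | mean [670.9  63.2] pca 5.2 n588 z 48.0 yellow (np.float64(620.8), np.float64(57.8))
top latch 0.61 rect(691.0,-43.9) 107x50 a=10.3 | mean [702.9 -37.5] pca -3.7 n438 z 47.9 yellow (np.float64(632.1), np.float64(-32.1))
```

```bash
python3 -m creep '[-0.02,0,0,0,-1,-0.03,0.005,0,0,-1,-0.03,0.01,0,0,-1,-0.03,0.01,0,0,-1]'; python3 -m creep '[0.01,0,0,0,-1,0.02,0,0,0,-1,0.025,0,0,0,-1,0.025,0,0,0,-1]'; python3 poses.py latch|grep -- "-4"; python3 -m creep '[0.008,0,0,0,-1,0.016,0,0,0,-1,0.016,0,0,0,-1]';python3 -m creep '[0.008,0,0,0,-1,0.016,0,0,0,-1,0.016,0,0,0,-1]'; python3 poses.py latch|grep -- "-4"
```

```text
time: 27.3
tool_pos: [562.4, -69.7, -13.0]
tool_rot: [0.704, 0.062, -0.062, -0.704]
ft_force: [-0.3, -0.2, -1.0]
grip_width: 0.342
time: 27.63
tool_pos: [570.5, -68.3, -12.9]
tool_rot: [0.704, 0.062, -0.062, -0.704]
ft_force: [-0.2, -0.5, -0.4]
grip_width: 0.339
scene latch 0.79 rect(695.3,-47.9) 107x53 a=11.3 | mean [698.8 -47. ] pca 11.0 n469 z 47.0 yellow (np.float64(648.5), np.float64(-57.7))
time: 28.08
tool_pos: [574.1, -67.4, -13.1]
tool_rot: [-0.704, -0.061, 0.062, 0.704]
ft_force: [-4.8, -0.9, 0.4]
grip_width: 0.339
time: 28.33
tool_pos: [578.8, -66.6, -13.1]
tool_rot: [-0.704, -0.061, 0.062, 0.704]
ft_force: [-5.0, -0.6, 1.1]
grip_width: 0.337
scene latch 0.65 rect(700.7,-46.8) 110x54 a=10.4 | mean [704.  -45.7] pca 10.9 n498 z 47.3 yellow (np.float64(653.6), np.float64(-57.0))
top latch 0.69 rect(698.9,-41.6) 106x51 a=9.0 | mean [711.3 -35.4] pca -5.0 n419 z 48.0 yellow (np.float64(651.7), np.float64(-35.5))
```

Latch C: the dead stop repeats at about 29–30 mm of depth with 5 N, and the block slides along with the blade, so it is bent. Withdrawing, then latch A.

```bash
python3 -m creep '[-0.05,0,0,0,-1,-0.1,0,0,0,-1,-0.15,0,0,0,-1,-0.2,0,0,0,-1,-0.28,0,0,0,-1,-0.28,0,0,0,-1,-0.28,0,0,0,-1]'; python3 go.py 489 165.5 -13 5.2; python3 poses.py latch
```

```text
time: 29.12
tool_pos: [496.4, -81.4, -12.6]
tool_rot: [0.704, 0.062, -0.061, -0.704]
ft_force: [1.2, -0.1, -1.1]
grip_width: 0.338
t 29.12 tcp [496.4 -81.4 -12.6] yaw 10.0 q [-0.32  0.4  -0.5   0.68  0.   -0.5 ] grip 0.338 f [ 1.2 -0.1 -1.1] tq [ 0.01 -0.01  0.01]
[489.0, 165.5, -13.0, 5.2] row [0.118 0.001 0.815] turn 0.106 rows needed 5.9 0.7
t 29.12 tcp [496.4 -81.4 -12.6] yaw [0.985 0.173] q6 -0.5 grip 0.338 f [ 1.2 -0.1 -1.1]
scene latch 0.69 rect(671.5,59.8) 109x54 a=5.2 | mean [674.3  59.5] pca 4.9 n421 z 47.1 yellow (np.float64(623.0), np.float64(53.6))
scene latch 0.66 rect(701.1,-47.0) 109x53 a=11.3 | mean [705.2 -46.8] pca 10.7 n474 z 47.2 yellow (np.float64(653.8), np.float64(-56.9))
scene latch 0.58 rect(660.7,178.9) 106x56 a=6.5 | mean [663.8 180.4] pca 5.7 n359 z 46.8 yellow (np.float64(611.7), np.float64(175.8))
top latch 0.98 rect(696.9,-42.8) 110x51 a=10.7 | mean [700.5 -42. ] pca 11.1 n605 z 47.8 yellow (np.float64(651.8), np.float64(-51.9))
top latch 0.8 rect(667.4,62.7) 108x50 a=5.4 | mean [670.7  63.2] pca 5.1 n586 z 48.1 yellow (np.float64(621.1), np.float64(57.7))
top latch 0.62 rect(655.7,183.6) 109x50 a=5.1 | mean [659.1 184.1] pca 5.4 n591 z 48.1 yellow (np.float64(609.0), np.float64(179.5))
```

```bash
python3 -m creep '[0.01,0,0.07,0.106,-1,0.03,0,0.2,0.106,-1,0.049,0,0.34,0.106,-1,0.068,0,0.47,0.106,-1,0.087,0,0.6,0.106,-1,0.107,0,0.74,0.106,-1,0.118,0,0.815,0.106,-1,0.118,0,0.815,0.106,-1,0.118,0,0.815,0.106,-1,0.118,0,0.815,0.106,-1]'; python3 go.py; python3 - <<'E'
from poses import *
c=eyes.camera("scene");W=pts(c);x,y,z=W[...,0],W[...,1],W[...,2]
b=(z>14)&(z<50)&(x>535)&(x<597)&(y>155)&(y<195); p=W[b]
print(b.sum(),p.mean(0).round(1),p.min(0).round(),p.max(0).round(),np.polyfit(p[:,0],p[:,1],1))
E
python3 poses.py latch | grep "1[78]"
```

```text
time: 30.15
tool_pos: [489.2, 165.6, -13.1]
tool_rot: [0.706, 0.033, -0.033, -0.706]
ft_force: [0.3, -1.1, -1.1]
grip_width: 0.337
t 30.15 tcp [489.2 165.6 -13.1] yaw 5.3 q [ 0.17  0.42 -0.46  0.69 -0.    0.08] grip 0.337 f [ 0.3 -1.1 -1.1] tq [ 0.04 -0.01 -0.1 ]
61 [561.9 170.3  26.5] [537. 166.  15.] [585. 176.  40.] [  0.12066061 102.54549832]
scene latch 0.79 rect(658.8,180.1) 109x56 a=4.6 | mean [662.  180.6] pca 5.5 n369 z 46.8 yellow (np.float64(610.1), np.float64(175.3))
top latch 0.75 rect(655.6,183.5) 108x50 a=5.1 | mean [659.1 184. ] pca 5.1 n589 z 48.1 yellow (np.float64(609.0), np.float64(179.9))
```

```bash
python3 -m creep '[0.03,0,0,0,-1,0.06,0,0,0,-1,0.09,0,0,0,-1,0.12,0,0,0,-1,0.12,0,0,0,-1]'; python3 -m creep '[0.01,0,0,0,-1,0.02,0,0,0,-1,0.02,0,0,0,-1]'; python3 -m creep '[0.01,0,0,0,-1,0.02,0,0,0,-1,0.02,0,0,0,-1]'; python3 -m creep '[0.01,0,0,0,-1,0.016,0,0,0,-1,0.016,0,0,0,-1]'; python3 poses.py latch | grep "1[78]"
```

```text
time: 30.82
tool_pos: [527.0, 169.1, -13.0]
tool_rot: [-0.706, -0.033, 0.032, 0.706]
ft_force: [-0.1, 0.9, -1.0]
grip_width: 0.336
time: 31.07
tool_pos: [531.0, 169.5, -13.0]
tool_rot: [-0.706, -0.032, 0.032, 0.706]
ft_force: [-0.5, 0.5, -1.3]
grip_width: 0.341
time: 31.32
tool_pos: [536.8, 170.0, -13.0]
tool_rot: [0.706, 0.032, -0.033, -0.706]
ft_force: [-0.3, -0.2, -1.3]
grip_width: 0.339
time: 31.57
tool_pos: [541.0, 170.3, -13.1]
tool_rot: [0.706, 0.032, -0.033, -0.706]
ft_force: [-2.9, -0.5, -0.3]
grip_width: 0.336
t 31.57 tcp [541.  170.3 -13.1] yaw [0.996 0.091] q6 0.07 grip 0.336 f [-2.9 -0.5 -0.3]
scene latch 0.85 rect(664.2,178.8) 110x56 a=6.5 | mean [667.4 180.9] pca 5.9 n374 z 46.9 yellow (np.float64(616.1), np.float64(174.7))
top latch 0.8 rect(687.9,186.5) 56x50 a=6.3 | mean [688.3 187.2] pca -16.6 n319 z 48.1 yellow []
```

```bash
python3 -m creep '[0.01,0,0,0,-1,0.016,0,0,0,-1,0.016,0,0,0,-1]';python3 -m creep '[0.01,0,0,0,-1,0.016,0,0,0,-1,0.016,0,0,0,-1]'; python3 poses.py latch | grep "1[78]"
```

```text
time: 32.02
tool_pos: [546.2, 170.9, -13.0]
tool_rot: [0.706, 0.032, -0.033, -0.706]
ft_force: [-2.9, -1.0, -0.3]
grip_width: 0.338
time: 32.27
tool_pos: [551.1, 171.3, -13.0]
tool_rot: [0.706, 0.032, -0.032, -0.706]
ft_force: [-2.9, -0.4, -1.2]
grip_width: 0.338
t 32.27 tcp [551.1 171.3 -13. ] yaw [0.996 0.092] q6 0.07 grip 0.338 f [-2.9 -0.4 -1.2]
scene latch 0.73 rect(675.7,178.5) 109x55 a=6.6 | mean [678.1 181. ] pca 6.0 n360 z 47.0 yellow (np.float64(627.5), np.float64(174.3))
top latch 0.91 rect(699.8,188.3) 53x49 a=1.8 | mean [700.  188.5] pca -20.6 n299 z 47.5 yellow []
```

```bash
python3 - <<'E'
from poses import *
c=eyes.camera("scene");W=pts(c);f=c["frame"].astype(int);b,g,r=f[...,0],f[...,1],f[...,2];x,y,z=W[...,0],W[...,1],W[...,2]
u=np.array([.995,.1])
og=(r>b*1.6)&(r>g*1.35)&(z>8)&(z<45)&(x>480)&(x<620)&(y>140)&(y<200)
bl=(z>15)&(z<45)&(x>575)&(x<650)&(abs(y-175)<14)
s=W[...,:2]@u
print("orange",og.sum(),np.sort(s[og])[-8:].round(1)); 
la=(z>42)&(z<55)&(y>150)&(y<215)&(x>600)&(x<760); print("latch",np.sort(s[la])[:10].round(1),np.sort(s[la])[-5:].round(1))
cv2.imwrite("pics/a1.png",cv2.resize(c["frame"][150:260,240:380],None,fx=5,fy=5,interpolation=cv2.INTER_CUBIC))
E
```

```text
orange 89 [600.6 600.8 600.9 601.1 601.8 602.5 602.5 602.9]
latch [633.2 634.1 634.7 635.3 635.5 635.6 637.3 637.5 638.6 638.7] [741.5 741.6 741.8 742.1 742.5]
```

View pics/a1.png

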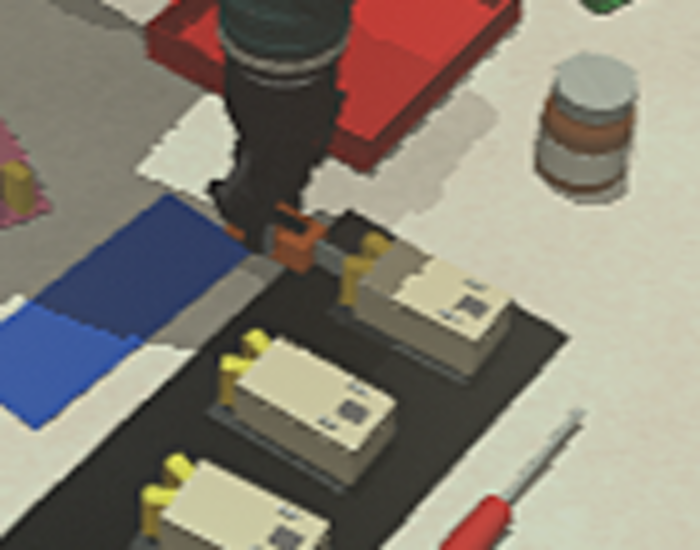

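Scene picture: the handle front to mouth gap on latch A (px 320→345, 245) measures 30 mm, so depth is 30 mm. The blade is jammed and A is bent. So A and C go to the tray and B stays. Putting the gauge back first.

```bash
python3 -m creep '[-0.05,0,0,0,-1,-0.1,0,0,0,-1,-0.15,0,0,0,-1,-0.2,0,0,0,-1,-0.24,0,0,0,-1,-0.24,-0.1,0,0,-1,-0.24,-0.18,0,0,-1,-0.24,-0.18,-0.05,-0.15,-1,-0.24,-0.18,-0.1,-0.3,-1,-0.24,-0.18,-0.15,-0.45,-1,-0.24,-0.18,-0.25,-0.6,-1,-0.24,-0.18,-0.35,-0.75,-1,-0.24,-0.18,-0.45,-0.9,-1,-0.24,-0.18,-0.5,-1,-1,-0.24,-0.18,-0.5,-1,-1]' >/dev/null;  python3 -m creep '[0,0,0,-0.15,-1,0,0,0,-0.3,-1,0,0,0,-0.45,-1,0,0,0,-0.6,-1,0,0,0,-0.75,-1,0,0,0,-0.9,-1,0,0,0,-1,-1,0,0,0,-1,-1]' ; python3 go.py 495.3 17 30 102 495.3 17 -19 102; python3 poses.py latch|grep latch
```

```text
time: 34.43
tool_pos: [493.7, 15.8, 41.4]
tool_rot: [0.476, 0.523, -0.523, -0.475]
ft_force: [-0.8, 0.2, -1.7]
grip_width: 0.337
t 34.43 tcp [493.7  15.8  41.4] yaw 95.4 q [-0.13  0.32 -0.44  0.81  0.   -1.8 ] grip 0.337 f [-0.8  0.2 -1.7] tq [-0.01  0.03 -0.03]
[495.3, 17.0, 30.0, 102.0] row [ 0.004  0.038 -0.006] turn -0.146 rows needed 0.3 0.9
[495.3, 17.0, -19.0, 102.0] row [ 0.004  0.201 -0.006] turn -0.146 rows needed 1.4 0.9
scene latch 0.89 rect(674.3,179.8) 109x57 a=6.5 | mean [677.9 181.8] pca 6.8 n374 z 47.0 yellow (np.float64(626.6), np.float64(174.3))
scene latch 0.67 rect(670.0,59.2) 111x57 a=3.5 | mean [673.9  59.6] pca 4.6 n435 z 47.2 yellow (np.float64(622.0), np.float64(53.7))
scene latch 0.56 rect(699.9,-46.8) 111x53 a=10.4 | mean [704.2 -45.6] pca 10.1 n496 z 47.2 yellow (np.float64(653.5), np.float64(-56.8))
top latch 0.89 rect(697.1,-42.8) 110x51 a=10.7 | mean [700.6 -42.1] pca 10.9 n591 z 47.8 yellow (np.float64(651.9), np.float64(-52.0))
top latch 0.84 rect(667.5,62.8) 109x50 a=5.2 | mean [671.2  63.3] pca 5.0 n590 z 47.8 yellow (np.float64(621.5), np.float64(60.2))
top latch 0.72 rect(670.9,184.7) 110x50 a=6.5 | mean [674.4 185.3] pca 6.4 n594 z 48.2 yellow (np.float64(625.0), np.float64(179.9))
```

```bash
python3 -m creep '[0.004,0.06,-0.006,-0.146,-1,0.004,0.12,-0.006,-0.146,-1,0.004,0.16,-0.006,-0.146,-1,0.004,0.18,-0.006,-0.146,-1,0.004,0.193,-0.006,-0.146,-1,0.004,0.193,-0.006,-0.146,-1]'; python3 -m creep '[0,0.006,0,0,-1,0,0.01,0,0,-1,0,0.01,0,0,-1]'; python3 go.py
```

```text
time: 35.13
tool_pos: [494.7, 16.8, -17.1]
tool_rot: [-0.446, -0.549, 0.549, 0.446]
ft_force: [-0.4, -0.4, -1.4]
grip_width: 0.335
time: 35.38
tool_pos: [495.1, 16.7, -19.5]
tool_rot: [0.446, 0.549, -0.549, -0.446]
ft_force: [0.8, 0.2, -0.6]
grip_width: 0.336
t 35.38 tcp [495.1  16.7 -19.5] yaw 101.8 q [-0.13  0.39 -0.52  0.65 -0.   -1.91] grip 0.336 f [ 0.8  0.2 -0.6] tq [-0.04  0.07  0.02]
```

```bash
python3 -m creep '[0,0,0,0,-0.25,0,0,0,0,-0.1,0,0,0,0,0,0,0,0,0,0.1,0,0,0,0,0.1,0,-0.05,0,0,0.1,0,-0.15,0,0,0.1,0,-0.3,0,0,0.5,0,-0.5,0,0,1,0,-0.5,0,0.2,1,0,-0.5,0,0.4,1,0,-0.5,0,0.6,1,0,-0.5,0,0.8,1,0,-0.5,0,1,1,0,-0.5,0,1,1]'; python3 -m creep '[0,0,0,0.15,1,0,0,0,0.3,1,0,0,0,0.45,1,0,0,0,0.6,1,0,0,0,0.75,1,0,0,0,0.9,1,0,0,0,1,1,0,0,0,1,1]'; python3 go.py 674.3 181.4 130 6.3; python3 poses.py gauge,blade,latch r
```

```text
time: 36.63
tool_pos: [494.7, 16.8, 130.2]
tool_rot: [0.617, 0.345, -0.345, -0.617]
ft_force: [-0.6, -0.6, 0.3]
grip_width: 0.996
time: 37.3
tool_pos: [494.7, 16.8, 130.2]
tool_rot: [0.702, 0.084, -0.084, -0.702]
ft_force: [0.6, 0.5, 1.4]
grip_width: 1.002
t 37.3 tcp [494.7  16.8 130.2] yaw 13.6 q [-0.13  0.25 -0.27  1.05 -0.   -0.37] grip 1.002 f [0.6 0.5 1.4] tq [-0.05 -0.02  0.01]
[674.3, 181.4, 130.0, 6.3] row [0.711 0.001 0.392] turn 0.163 rows needed 5.8 1.0
t 37.3 tcp [494.7  16.8 130.2] yaw [0.972 0.236] q6 -0.37 grip 1.002 f [0.6 0.5 1.4]
scene latch 0.73 rect(699.9,-46.8) 111x54 a=10.4 | mean [703.8 -45.7] pca 9.9 n493 z 47.2 yellow (np.float64(653.4), np.float64(-56.6))
scene latch 0.68 rect(672.3,59.3) 106x55 a=5.5 | mean [674.8  59.2] pca 4.1 n411 z 47.2 yellow (np.float64(623.3), np.float64(52.5))
scene latch 0.67 rect(673.9,180.6) 111x55 a=6.5 | mean [677.5 181.5] pca 6.4 n384 z 46.8 yellow (np.float64(626.6), np.float64(174.2))
scene gauge rect(497.2,15.9) 73x33 a=-83.5 | mean [497.5  15.6] pca -77.6 n157 z 30.6
scene blade rect(493.1,55.0) 116x32 a=-77.5 | mean [489.3  48. ] pca -81.4 n82 ymax pt [474. 110.]
top latch 0.62 rect(670.6,184.6) 109x50 a=6.5 | mean [674.2 185.2] pca 7.1 n593 z 48.0 yellow (np.float64(625.0), np.float64(180.0))
top latch 0.62 rect(667.4,62.7) 108x50 a=5.4 | mean [673.7  64.4] pca 0.5 n554 z 48.1 yellow (np.float64(620.1), np.float64(70.8))
top latch 0.58 rect(696.3,-43.0) 109x51 a=11.0 | mean [699.8 -42.5] pca 10.3 n589 z 47.9 yellow (np.float64(652.1), np.float64(-52.2))
top blade rect(476.5,99.1) 21x4 a=-79.2 | mean [476.5  99.4] pca -78.5 n13 ymax pt [474.3 109.3]
```

```bash
python3 -m creep '[0.2,0,0.1,0.163,1,0.4,0,0.2,0.163,1,0.6,0,0.33,0.163,1,0.711,0,0.392,0.163,1,0.711,0,0.392,0.163,1,0.711,0,0.392,0.163,1,0.711,0,0.392,0.163,1,0.711,0.2,0.392,0.163,1,0.711,0.2,0.392,0.163,1]'; python3 go.py 674.3 181.4 -10 6.4; python3 poses.py latch|grep latch
```

```text
time: 38.25
tool_pos: [673.2, 182.4, 66.9]
tool_rot: [0.706, 0.04, -0.042, -0.706]
ft_force: [-0.6, -0.5, -2.2]
grip_width: 0.998
t 38.25 tcp [673.2 182.4  66.9] yaw 6.7 q [ 0.15  0.62  0.18  1.13 -0.    0.03] grip 0.998 f [-0.6 -0.5 -2.2] tq [-0.04  0.01 -0.03]
[674.3, 181.4, -10.0, 6.4] row [ 0.004  0.256 -0.004] turn 0.006 rows needed 1.8 0.0
scene latch 0.92 rect(700.9,-46.7) 109x54 a=10.4 | mean [704.2 -45.9] pca 9.4 n487 z 47.0 yellow (np.float64(653.7), np.float64(-56.6))
scene latch 0.91 rect(671.5,59.4) 110x55 a=5.6 | mean [674.1  59.5] pca 4.6 n417 z 46.9 yellow (np.float64(622.5), np.float64(52.7))
scene latch 0.77 rect(675.3,181.3) 107x54 a=7.5 | mean [683.7 180.3] pca 15.2 n320 z 46.9 yellow (np.float64(627.3), np.float64(169.3))
top latch 0.81 rect(666.8,62.6) 110x50 a=5.4 | mean [670.9  63.2] pca 5.5 n591 z 48.0 yellow (np.float64(621.6), np.float64(58.8))
top latch 0.6 rect(696.9,-42.9) 110x51 a=10.7 | mean [700.7 -42.3] pca 10.7 n592 z 47.9 yellow (np.float64(651.7), np.float64(-52.1))
```

```bash
python3 -m creep '[0.002,0.1,-0.002,0,1,0.002,0.2,-0.002,0,1,0.002,0.24,-0.002,0,1,0.002,0.256,-0.002,0,1,0.002,0.256,-0.002,0,1]'; python3 -m creep '[0,0,0,0,0.6,0,0,0,0,0.45,0,0,0,0,0.3,0,0,0,0,0.2,0,0,0,0,0,0,0,0,0,-0.2,0,0,0,0,-1,0,0,0,0,-1,0,0,0,0,-1]'; python3 go.py
```

```text
time: 38.87
tool_pos: [674.8, 181.4, -5.8]
tool_rot: [-0.706, -0.041, 0.04, 0.706]
ft_force: [-0.2, 0.6, 0.3]
grip_width: 1.0
time: 39.62
tool_pos: [675.3, 182.9, -4.6]
tool_rot: [-0.705, -0.042, 0.039, 0.707]
ft_force: [-2.9, 6.9, 10.5]
grip_width: 0.577
t 39.62 tcp [675.3 182.9  -4.6] yaw 6.6 q [0.15 0.67 0.06 0.96 0.   0.03] grip 0.577 f [-2.9  6.9 10.5] tq [ 1.51  0.47 -0.08]
```

```bash
python3 -m creep '[0,-0.03,0,0,-1,0,-0.1,0,0,-1,0,-0.2,0,0,-1,0,-0.33,0,0,-1,0,-0.35,0,0,-1,0,-0.35,0,0,-1]'; python3 go.py 443 424 100 4
```

```text
time: 40.12
tool_pos: [675.7, 181.6, 101.3]
tool_rot: [-0.706, -0.042, 0.039, 0.706]
ft_force: [0.6, 0.3, -8.6]
grip_width: 0.569
t 40.12 tcp [675.7 181.6 101.3] yaw 6.5 q [ 0.15  0.6   0.24  1.2  -0.    0.03] grip 0.569 f [ 0.6  0.3 -8.6] tq [ 0.03 -0.04  0.01]
[443.0, 424.0, 100.0, 4.0] row [-0.679  0.001  0.891] turn 0.056 rows needed 8.1 0.4
```

```bash
python3 -m creep '[-0.04,0,0.05,0,-1,-0.11,0,0.15,0,-1,-0.19,0,0.25,0,-1,-0.26,0,0.35,0,-1,-0.34,0,0.45,0.02,-1,-0.42,0,0.55,0.03,-1,-0.49,0,0.65,0.056,-1,-0.57,0,0.75,0.056,-1,-0.64,0,0.84,0.056,-1,-0.67,0,0.88,0.056,-1,-0.679,0,0.891,0.056,-1,-0.679,0,0.891,0.056,-1]'; python3 go.py 443 424 0 4; python3 - <<'E'
from poses import *
o=[]
for n in("scene","top"):
    run(n,"tray"); c=eyes.camera(n); o.append(c["frame"])
cv2.imwrite("pics/t1.png",np.hstack([cv2.resize(o[0][90:230,230:400],None,fx=2.4,fy=2.4),cv2.resize(o[1][160:300,110:270],None,fx=2.4,fy=2.4)]))
E
```

```text
time: 41.12
tool_pos: [440.3, 424.0, 97.0]
tool_rot: [0.707, 0.025, -0.026, -0.706]
ft_force: [0.8, 0.5, -7.8]
grip_width: 0.57
t 41.12 tcp [440.3 424.   97. ] yaw 4.1 q [ 0.63  0.46 -0.04  1.08 -0.    0.56] grip 0.57 f [ 0.8  0.5 -7.8] tq [-0.03  0.04 -0.06]
[443.0, 424.0, 0.0, 4.0] row [ 0.01   0.323 -0.   ] turn 0.002 rows needed 2.3 0.0
scene tray rect(-75.7,721.2) 1548x1529 a=49.4 | mean [391.1 431. ] pca -56.1 n165
top tray rect(439.7,377.5) 218x208 a=-86.0 | mean [451.7 334.9] pca 34.3 n338
```

View pics/t1.png

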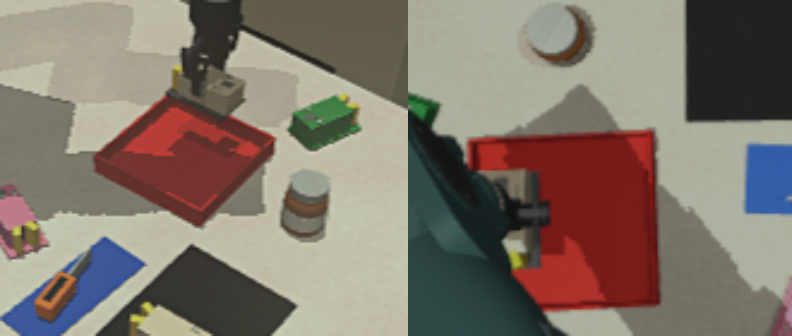

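```bash
python3 -m creep '[0.01,0.08,-0.013,0,-1,0.01,0.18,-0.013,0,-1,0.01,0.26,-0.013,0,-1,0.01,0.3,-0.013,0,-1,0.01,0.31,-0.013,0,-1,0.01,0.31,-0.013,0,-1]'; python3 -m creep '[0,0.008,0,0,-1,0,0.015,0,0,-1,0,0.015,0,0,-1]'; python3 -m creep '[0,0.008,0,0,-1,0,0.008,0,0,-1]'
```

```text
time: 41.82
tool_pos: [445.2, 419.3, 4.7]
tool_rot: [0.707, 0.024, -0.025, -0.706]
ft_force: [0.4, -0.6, -7.4]
grip_width: 0.572
time: 42.07
tool_pos: [445.4, 420.4, 1.4]
tool_rot: [-0.706, -0.025, 0.024, 0.707]
ft_force: [0.0, -0.1, -7.1]
grip_width: 0.571
time: 42.23
tool_pos: [445.0, 420.3, -1.5]
tool_rot: [-0.707, -0.025, 0.025, 0.707]
ft_force: [-0.6, -0.3, -7.8]
grip_width: 0.571
```

```bash
python3 -m creep '[0,0.007,0,0,-1,0,0.007,0,0,-1]'; python3 -m creep '[0,0.006,0,0,-1,0,0.006,0,0,-1]'; python3 -m creep '[0,0,0,0,0.25,0,0,0,0,0.35,0,0,0,0,0.45,0,0,0,0,0.45,0,-0.02,0,0,0.45,0,-0.15,0,0,0.45,0,-0.3,0,0,0.45,0,-0.45,0,0,1,0,-0.45,0,0,1]';python3 go.py 700.3 -46.2 130 10.5;  python3 - <<'E'
from poses import *
for n in ("scene","top"): run(n,"latch,gauge")
E
```

```text
time: 42.4
tool_pos: [445.1, 420.4, -3.4]
tool_rot: [-0.707, -0.025, 0.024, 0.707]
ft_force: [0.4, 0.2, -7.8]
grip_width: 0.571
time: 42.57
tool_pos: [445.2, 420.5, -3.6]
tool_rot: [-0.706, -0.025, 0.024, 0.707]
ft_force: [-8.1, -7.6, 22.1]
grip_width: 0.575
time: 43.32
tool_pos: [446.9, 421.8, 136.9]
tool_rot: [-0.705, -0.027, 0.022, 0.708]
ft_force: [-0.2, 0.6, 0.4]
grip_width: 0.972
t 43.32 tcp [446.9 421.8 136.9] yaw 4.0 q [ 0.62  0.43  0.03  1.16 -0.    0.55] grip 0.972 f [-0.2  0.6  0.4] tq [ 0.02 -0.06  0.02]
[700.3, -46.2, 130.0, 10.5] row [ 0.733  0.021 -1.615] turn -0.144 rows needed 12.8 0.9
scene latch 0.86 rect(701.0,-47.2) 109x55 a=10.4 | mean [704.3 -45.7] pca 11.4 n486 z 47.1 yellow (np.float64(653.8), np.float64(-56.9))
scene latch 0.68 rect(445.5,413.6) 113x61 a=5.2 | mean [448.1 415.6] pca 3.2 n255 z 48.0 yellow (np.float64(403.8), np.float64(413.7))
scene latch 0.63 rect(671.4,58.7) 110x55 a=5.6 | mean [674.8  59.1] pca 5.2 n418 z 47.2 yellow (np.float64(622.3), np.float64(52.6))
scene gauge rect(497.0,16.7) 72x33 a=-83.5 | mean [497.2  16. ] pca -77.4 n154 z 30.4
top latch 0.76 rect(696.8,-42.8) 109x51 a=10.7 | mean [700.4 -42.1] pca 10.6 n592 z 47.9 yellow (np.float64(652.0), np.float64(-52.2))
top latch 0.72 rect(666.7,62.8) 110x50 a=5.2 | mean [670.6  63.2] pca 5.6 n593 z 48.2 yellow (np.float64(620.8), np.float64(57.8))
top latch 0.69 rect(441.3,419.9) 108x51 a=2.4 | mean [441.4 418.9] pca 3.5 n431 z 48.7 yellow (np.float64(399.2), np.float64(416.9))
top gauge rect(492.9,18.7) 70x31 a=-77.4 | mean [492.6  18.8] pca -77.0 n254 z 31.6
```

```bash
python3 -m creep '[0.367,0.01,-0.81,-0.144,1,0.367,0.01,-0.81,-0.144,1,0.367,0.01,-0.81,-0.144,1,0.367,0.01,-0.81,-0.144,1,0.367,0.01,-0.81,-0.144,1,0.367,0.01,-0.81,-0.144,1,0.367,0.01,-0.81,-0.144,1,0.367,0.01,-0.81,-0.144,1,0.367,0.01,-0.81,-0.144,1]'>/dev/null; python3 go.py 700.3 -46.2 130 10.7
```

```text
t 44.27 tcp [571.3 184.5 125.1] yaw 10.4 q [ 0.18  0.43 -0.01  1.13  0.   -0.  ] grip 0.997 f [-0.4  0.2  0.1] tq [-0.   -0.01 -0.01]
[700.3, -46.2, 130.0, 10.7] row [ 0.285 -0.017 -0.834] turn -0.007 rows needed 6.3 0.0
```

```bash
python3 -m creep '[0.285,0,-0.834,0,1,0.285,0,-0.834,0,1,0.285,0,-0.834,0,1,0.285,0,-0.834,0,1,0.285,0,-0.834,0,1,0.285,0,-0.834,0,1,0.285,0,-0.834,0,1,0.285,0,-0.834,0,1,0.285,0.2,-0.834,0,1,0.285,0.2,-0.834,0,1]'; python3 go.py 700.3 -46.2 -7 10.7; python3 poses.py latch | grep -- "-4"
```

```text
time: 45.1
tool_pos: [700.0, -43.3, 63.1]
tool_rot: [-0.704, -0.064, 0.066, 0.704]
ft_force: [-0.7, 0.8, -1.3]
grip_width: 0.995
t 45.1 tcp [700.  -43.3  63.1] yaw 10.5 q [-0.18  0.63  0.18  1.13  0.   -0.36] grip 0.995 f [-0.7  0.8 -1.3] tq [0.01 0.07 0.05]
[700.3, -46.2, -7.0, 10.7] row [-0.     0.234 -0.01 ] turn -0.004 rows needed 1.7 0.0
t 45.1 tcp [700.  -43.3  63.1] yaw [0.983 0.183] q6 -0.36 grip 0.995 f [-0.7  0.8 -1.3]
```

```bash
python3 -m creep '[0,0.08,0,0,1,0,0.18,0,0,1,0,0.215,0,0,1,0,0.225,0,0,1,0,0.225,0,0,1]'; python3 -m creep '[0,0,0,0,0.6,0,0,0,0,0.45,0,0,0,0,0.3,0,0,0,0,0.2,0,0,0,0,0,0,0,0,0,-0.2,0,0,0,0,-1,0,0,0,0,-1,0,0,0,0,-1]'; python3 -m creep '[0,-0.03,0,0,-1,0,-0.1,0,0,-1,0,-0.2,0,0,-1,0,-0.33,0,0,-1,0,-0.35,0,0,-1,0,-0.35,0,0,-1]'; python3 go.py 570 140 100 7
```

```text
time: 45.72
tool_pos: [701.5, -44.6, -0.0]
tool_rot: [0.704, 0.065, -0.065, -0.704]
ft_force: [-0.5, -0.3, 0.1]
grip_width: 0.998
time: 46.47
tool_pos: [701.7, -44.3, 0.5]
tool_rot: [-0.704, -0.065, 0.064, 0.704]
ft_force: [-3.1, 4.9, 10.4]
grip_width: 0.568
time: 46.97
tool_pos: [702.5, -45.4, 106.7]
tool_rot: [0.705, 0.066, -0.063, -0.704]
ft_force: [-0.4, -1.2, -9.2]
grip_width: 0.569
t 46.97 tcp [702.5 -45.4 106.7] yaw 10.5 q [-0.18  0.61  0.26  1.22 -0.   -0.36] grip 0.569 f [-0.4 -1.2 -9.2] tq [-0.03 -0.03  0.02]
[570.0, 140.0, 100.0, 7.0] row [-0.322  0.02   0.688] turn 0.077 rows needed 5.5 0.5
```

```bash
python3 -m creep '[-0.03,0,0.06,0.077,-1,-0.08,0,0.17,0.077,-1,-0.13,0,0.28,0.077,-1,-0.18,0,0.39,0.077,-1,-0.23,0,0.5,0.077,-1,-0.28,0,0.6,0.077,-1,-0.322,0,0.688,0.077,-1,-0.322,0,0.688,0.077,-1]'; python3 go.py 444 326 100 4
```

```text
time: 47.63
tool_pos: [563.8, 144.0, 102.2]
tool_rot: [-0.705, -0.043, 0.046, 0.706]
ft_force: [0.7, 1.1, -7.7]
grip_width: 0.568
t 47.63 tcp [563.8 144.  102.2] yaw 7.2 q [ 0.11  0.41 -0.11  1.06  0.   -0.02] grip 0.568 f [ 0.7  1.1 -7.7] tq [ 0.13 -0.04 -0.02]
[444.0, 326.0, 100.0, 4.0] row [-0.32   0.01   0.652] turn 0.071 rows needed 5.2 0.4
```

```bash
python3 -m creep '[-0.03,0,0.06,0.071,-1,-0.08,0,0.17,0.071,-1,-0.13,0,0.28,0.071,-1,-0.18,0,0.38,0.071,-1,-0.23,0,0.48,0.071,-1,-0.28,0,0.58,0.071,-1,-0.32,0,0.652,0.071,-1,-0.32,0,0.652,0.071,-1,-0.32,0,0.652,0.071,-1]'; python3 -m creep '[0,0,0,0,-1,0,0,0,0,-1]'; python3 go.py 444 326 6 4; python3 poses.py latch | grep latch
```

```text
time: 48.38
tool_pos: [447.9, 323.1, 102.4]
tool_rot: [0.707, 0.023, -0.025, -0.706]
ft_force: [-0.1, 0.7, -8.6]
grip_width: 0.567
time: 48.55
tool_pos: [449.7, 321.9, 103.3]
tool_rot: [0.707, 0.023, -0.024, -0.706]
ft_force: [-0.1, -0.2, -9.2]
grip_width: 0.565
t 48.55 tcp [449.7 321.9 103.3] yaw 3.8 q [ 0.47  0.36 -0.18  1.03 -0.    0.41] grip 0.565 f [-0.1 -0.2 -9.2] tq [-0.02  0.02 -0.04]
[444.0, 326.0, 6.0, 4.0] row [-0.018  0.324  0.015] turn -0.005 rows needed 2.3 0.0
scene latch 0.64 rect(671.3,59.5) 109x55 a=3.5 | mean [674.1  59.7] pca 3.9 n423 z 47.1 yellow (np.float64(622.5), np.float64(53.4))
scene latch 0.53 rect(474.1,416.7) 59x57 a=-81.1 | mean [476.8 418.8] pca -56.4 n115 z 47.7 yellow (np.float64(494.1), np.float64(448.3))
top latch 0.82 rect(666.5,62.6) 110x50 a=5.4 | mean [669.8  63.1] pca 5.0 n585 z 47.9 yellow (np.float64(621.0), np.float64(57.9))
```

```bash
python3 -m creep '[-0.01,0.08,0.01,0,-1,-0.018,0.18,0.015,0,-1,-0.018,0.26,0.015,0,-1,-0.018,0.3,0.015,0,-1,-0.018,0.32,0.015,0,-1,-0.018,0.32,0.015,0,-1,-0.018,0.32,0.015,0,-1]'; python3 -m creep '[0,0.006,0,0,-1,0,0.006,0,0,-1]'; python3 -m creep '[0,0.006,0,0,-1,0,0.006,0,0,-1]'
```

```text
time: 49.33
tool_pos: [444.4, 327.0, 8.7]
tool_rot: [-0.707, -0.024, 0.023, 0.707]
ft_force: [-0.2, 0.7, -7.8]
grip_width: 0.57
time: 49.5
tool_pos: [444.5, 327.2, 7.0]
tool_rot: [-0.706, -0.024, 0.023, 0.707]
ft_force: [0.6, -0.1, -8.2]
grip_width: 0.57
time: 49.67
tool_pos: [444.1, 327.0, 4.7]
tool_rot: [-0.707, -0.024, 0.023, 0.707]
ft_force: [0.4, -1.3, -8.0]
grip_width: 0.567
```

```bash
python3 -m creep '[0,0.007,0,0,-1,0,0.007,0,0,-1]'; python3 -m creep '[0,0.005,0,0,-1,0,0.005,0,0,-1]'; python3 -m creep '[0,0,0,0,0.25,0,0,0,0,0.35,0,0,0,0,0.45,0,0,0,0,0.45,0,-0.02,0,0,0.45,0,-0.15,0,0,0.45,0,-0.3,0,0,0.45,0,-0.45,0,0,1,0,-0.5,0,0,1,0,-0.5,0,0,1]'; python3 go.py 480 0 150 0; python3 poses.py latch,gauge,console 2 2>&1 | grep -v disc; python3 - <<'E'
import cv2
a=cv2.imread("pics/top_2.png");cv2.imwrite("pics/top_2z.png",cv2.resize(a[100:310,90:490],None,fx=2,fy=2))
E
```

```text
time: 49.83
tool_pos: [443.8, 327.0, 2.2]
tool_rot: [0.707, 0.024, -0.024, -0.707]
ft_force: [-0.8, 0.5, -8.2]
grip_width: 0.571
time: 50.0
tool_pos: [443.9, 327.0, 1.5]
tool_rot: [-0.707, -0.024, 0.023, 0.707]
ft_force: [-3.7, -2.3, 5.3]
grip_width: 0.571
time: 50.83
tool_pos: [445.9, 328.1, 156.4]
tool_rot: [-0.706, -0.026, 0.021, 0.708]
ft_force: [1.0, 0.0, -0.3]
grip_width: 0.999
t 50.83 tcp [445.9 328.1 156.4] yaw 3.8 q [ 0.49  0.32 -0.09  1.15 -0.    0.42] grip 0.999 f [ 1.   0.  -0.3] tq [-0.01  0.01  0.06]
[480.0, 0.0, 150.0, 0.0] row [ 0.04   0.018 -1.099] turn 0.085 rows needed 7.9 0.5
t 50.83 tcp [445.9 328.1 156.4] yaw [0.998 0.067] q6 0.42 grip 0.999 f [ 1.   0.  -0.3]
scene latch 0.94 rect(446.6,396.6) 114x94 a=3.9 | mean [448.  413.8] pca -0.4 n257 z 47.8 yellow (np.float64(403.8), np.float64(413.1))
scene latch 0.89 rect(673.3,58.0) 105x53 a=8.2 | mean [676.5  58.1] pca 7.8 n381 z 47.1 yellow (np.float64(623.7), np.float64(51.1))
scene latch 0.59 rect(445.1,321.8) 108x56 a=3.9 | mean [448.  322.3] pca 3.3 n263 z 47.7 yellow (np.float64(408.3), np.float64(320.7))
scene
[... 461 characters left out ...]
0.9 rect(441.9,324.2) 107x45 a=5.0 | mean [448.1 318.6] pca 10.6 n259 z 49.1 yellow (np.float64(408.0), np.float64(313.7))
top latch 0.58 rect(666.1,62.7) 106x50 a=5.2 | mean [669.4  63.1] pca 5.3 n578 z 47.8 yellow (np.float64(621.1), np.float64(57.6))
top gauge rect(492.5,44.5) 70x31 a=-79.2 | mean [492.6  44.5] pca -78.6 n253 z 31.8
top console rect(470.8,-376.8) 211x153 a=89.3 | mean [ 470.5 -377.3] pca 88.8 n3894
top knob rect(471.9,-320.6) 37x17 a=-0.2 | mean [ 472.9 -321.7] pca -3.3 n75 z 87.99033584131507
top lever rect(457.5,-428.8) 72x27 a=-6.1 | mean [ 456.4 -428.8] pca -8.7 n199 zmax 119.43843920121321
top roller rect(479.8,-434.5) 25x17 a=6.6 | mean [ 483.1 -433.5] pca -16.0 n38
```

View pics/top_2z.png

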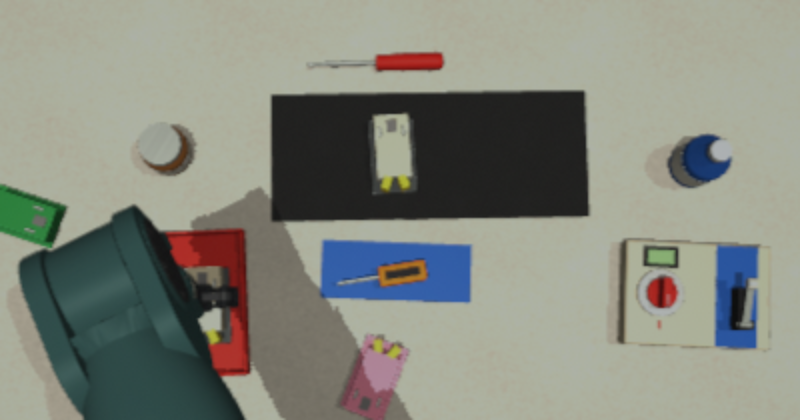

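Top view: one latch stands on the mat, the other two are in the tray, and the knob mark points at the red line. The gauge was bumped about 26 mm along the pad to crop px (403,272); it is still on the pad and upright. Before the switch, I'll touch bare table with shut fingers to calibrate the tip height.

```bash
python3 -m creep '[0.02,0,-0.86,0.085,-1,0.02,0,-0.86,0.085,-1,0.02,0,-0.86,0.085,-1,0.02,0,-0.86,0.085,-1,0.02,0,-0.86,0.085,-1,0.02,0,-0.86,0.085,-1,0.02,0,-0.86,0.085,-1,0.02,0,-0.86,0.085,-1,0.02,0,-0.86,0.085,-1]' >/dev/null; python3 -m creep '[0.02,0,-0.86,0,-1,0.02,0,-0.86,0,-1,0.02,0,-0.86,0,-1,0.02,0,-0.86,0,-1,0.02,0,-0.86,0,-1,0.02,0,-0.86,0,-1,0.02,0,-0.86,0,-1,0.02,0,-0.86,0,-1,0.02,0.3,-0.86,0,-1,0.02,0.4,-0.86,0,-1,0.02,0.5,-0.86,0,-1,0.02,0.53,-0.86,0,-1,0.02,0.53,-0.86,0,-1,0.02,0.53,-0.86,0,-1]'; python3 go.py 465 -190 -15 0
```

```text
time: 52.95
tool_pos: [472.4, -185.6, -8.5]
tool_rot: [-0.706, 0.0, 0.002, 0.708]
ft_force: [0.3, -0.7, 0.3]
grip_width: 0.001
t 52.95 tcp [ 472.4 -185.6   -8.5] yaw 0.1 q [-0.54  0.4  -0.47  0.7   0.   -0.54] grip 0.001 f [ 0.3 -0.7  0.3] tq [-0.05 -0.02 -0.03]
[465.0, -190.0, -15.0, 0.0] row [-0.025  0.022 -0.015] turn 0.003 rows needed 0.3 0.0
```

```bash
for i in 1; do python3 -m creep '[0,0.01,0,0,-1,0,0.01,0,0,-1,0,0.01,0,0,-1]' ; done | grep -E "pos|force"; python3 -m creep '[0,0.007,0,0,-1,0,0.007,0,0,-1]'| grep -E "pos|force"; python3 -m creep '[0,0.007,0,0,-1,0,0.007,0,0,-1]'| grep -E "pos|force"; python3 - <<'E'
from h import *
c=eyes.camera("scene");W=pts(c);f=c["frame"].astype(int)
m=(abs(W[...,0]-474)<30)&(abs(W[...,1]+188)<30)&(f.max(-1)<75)&(W[...,2]>6)
z=np.sort(W[m][:,2]);print(z[:15].round(1))
E
```

```text
tool_pos: [474.1, -188.3, -9.5]
ft_force: [0.2, 0.2, 1.0]
tool_pos: [473.4, -188.3, -12.6]
ft_force: [0.1, -0.1, -0.7]
tool_pos: [473.0, -188.1, -15.4]
ft_force: [-0.5, 0.4, -0.9]
[17.6 17.6 20.3 20.5 21.5 24.6 25.2 25.7 27.3 27.7 28.2 29.5 29.8 30.
 30.4]
```

```bash
python3 -m creep '[0,0.007,0,0,-1,0,0.007,0,0,-1]'| grep -E "pos|force"; python3 -m creep '[0,0.005,0,0,-1,0,0.005,0,0,-1]'| grep -E "pos|force"; python3 -m creep '[0,0.005,0,0,-1,0,0.005,0,0,-1]'| grep -E "pos|force"; python3 -m creep '[0,0.005,0,0,-1,0,0.005,0,0,-1]'| grep -E "pos|force"
```

```text
tool_pos: [472.9, -188.0, -17.7]
ft_force: [-0.5, -0.7, -0.7]
tool_pos: [472.9, -188.0, -19.2]
ft_force: [0.5, 0.7, -0.2]
tool_pos: [472.9, -188.0, -20.6]
ft_force: [0.3, 0.3, 0.8]
tool_pos: [472.9, -188.0, -22.1]
ft_force: [-0.6, -0.4, 0.4]
```

```bash
python3 -m creep '[0,0.005,0,0,-1,0,0.005,0,0,-1]'| grep -E "pos|force"; python3 -m creep '[0,0.005,0,0,-1,0,0.005,0,0,-1]'| grep -E "pos|force"; python3 -m creep '[0,0.005,0,0,-1,0,0.005,0,0,-1]'| grep -E "pos|force";python3 -m creep '[0,0.004,0,0,-1,0,0.004,0,0,-1]'| grep -E "pos|force"
```

```text
tool_pos: [472.9, -188.0, -23.6]
ft_force: [-0.4, -0.7, -0.1]
tool_pos: [472.9, -188.0, -25.2]
ft_force: [-0.2, 0.8, 0.1]
tool_pos: [472.9, -188.0, -26.6]
ft_force: [0.3, -0.1, 0.0]
tool_pos: [472.9, -188.0, -27.8]
ft_force: [0.1, 0.6, -0.3]
```

```bash
python3 -m creep '[0,0.004,0,0,-1,0,0.004,0,0,-1]'| grep -E "pos|force"; python3 -m creep '[0,0.004,0,0,-1,0,0.004,0,0,-1]'| grep -E "pos|force"; python3 -m creep '[0,0.004,0,0,-1,0,0.004,0,0,-1]'| grep -E "pos|force"
```

```text
tool_pos: [473.0, -188.1, -27.9]
ft_force: [-5.8, 1.3, 20.3]
tool_pos: [473.1, -188.1, -28.1]
ft_force: [-11.6, 5.5, 45.2]
tool_pos: [473.2, -188.2, -28.2]
ft_force: [-17.3, 9.2, 69.7]
```

Table contact is at TCP z = −27.8, so shut tips are 27.8 mm above the reported TCP. My last two steps overshot to 70 N on the fingertips; I'm backing off. Roller top at 114 means contact at TCP ≈ 86, and a 15 mm press is TCP ≈ 71.

```bash
python3 -m creep '[0,-0.1,0,0,-1,0,-0.3,0,0,-1,0,-0.45,0,0,-1,0,-0.5,0,0,-1,0,-0.5,-0.2,0,-1,0.05,-0.5,-0.5,0,-1,0.05,-0.5,-0.82,0,-1,0.05,-0.5,-0.82,0,-1,0.05,-0.5,-0.82,0,-1,0.05,-0.5,-0.82,0,-1,0.05,-0.5,-0.82,0,-1,0.05,-0.5,-0.82,0,-1,0.05,-0.5,-0.82,0,-1]'; python3 go.py 488 -435.5 100 0; python3 - <<'E'
from poses import *
c=eyes.camera("scene");W=pts(c);f=c["frame"].astype(int)
m=(f.min(-1)>110)&(W[...,2]>95)&(W[...,2]<125)&(abs(W[...,0]-480)<60)&(abs(W[...,1]+436)<25)
p=W[m];print(len(p),p.mean(0).round(1),p.min(0).round(1),p.max(0).round(1))
E
```

```text
time: 56.5
tool_pos: [487.7, -433.6, 118.4]
tool_rot: [-0.707, 0.0, 0.0, 0.707]
ft_force: [-0.8, -0.7, 0.7]
grip_width: -0.001
t 56.5 tcp [ 487.7 -433.6  118.4] yaw -0.0 q [-0.85  0.52  0.12  1.18  0.   -0.85] grip -0.001 f [-0.8 -0.7  0.7] tq [ 0.06  0.02 -0.04]
[488.0, -435.5, 100.0, 0.0] row [ 0.001  0.061 -0.006] turn -0.0 rows needed 0.4 0.0
14 [ 483.6 -437.8  108.6] [ 454.7 -441.9   95.6] [ 494.7 -433.3  114.7]
```

```bash
python3 -m creep '[0.003,0.04,-0.005,0,-1,0.003,0.08,-0.005,0,-1,0.003,0.095,-0.005,0,-1,0.003,0.095,-0.005,0,-1,0.003,0.095,-0.005,0,-1]'| grep -E "pos|force"; python3 -m creep '[0,0.01,0,0,-1,0,0.02,0,0,-1,0,0.02,0,0,-1,0,0.02,0,0,-1]'| grep -E "pos|force"; python3 - <<'E'
from poses import *
F=[]
for k in range(12):
    s=arm.observe(); F.append(s["ft_force"]); eyes.camera("top")
print(s["tool_pos"].round(1),np.mean(F,0).round(2))
c=eyes.camera("scene");W=pts(c);f=c["frame"].astype(int)
m=(f.min(-1)>110)&(W[...,2]>75)&(W[...,2]<125)&(abs(W[...,0]-480)<60)&(abs(W[...,1]+436)<25)
p=W[m];print(len(p),p.mean(0).round(1),p.min(0).round(1),p.max(0).round(1))
E
```

```text
tool_pos: [489.0, -434.8, 90.8]
ft_force: [-0.6, 0.1, 0.5]
tool_pos: [489.0, -435.5, 84.4]
ft_force: [0.7, -0.0, 1.3]
[ 489.  -435.6   84.3] [0.87 0.41 1.22]
1 [ 495.4 -441.2  106.5] [ 495.4 -441.2  106.5] [ 495.4 -441.2  106.5]
```

```bash
python3 -m creep '[0,0.015,0,0,-1,0,0.03,0,0,-1,0,0.038,0,0,-1,0,0.038,0,0,-1,0,0.038,0,0,-1]'| grep -E "pos|force"; python3 - <<'E'
from poses import *
F=[]
for k in range(8):
    s=arm.observe(); F.append(s["ft_force"]); eyes.camera("top")
print(s["tool_pos"].round(1),np.mean(F,0).round(2))
E
```

```text
tool_pos: [488.7, -435.5, 72.7]
ft_force: [0.9, -0.7, 2.8]
[ 488.7 -435.5   72.9] [-0.08 -0.53  2.31]
```

```bash
python3 -m creep '[0,0.005,0,0,-1,0,0.01,0,0,-1,0,0.01,0,0,-1]'| grep -E "pos|force"; python3 - <<'E'
from poses import *
F=[]
for k in range(20):
    s=arm.observe(); F.append(s["ft_force"]); c=eyes.camera("scene")
print(s["tool_pos"].round(1),np.mean(F,0).round(2))
W=pts(c);cv2.imwrite("pics/sw.png",cv2.resize(c["frame"][220:330,80:200],None,fx=5,fy=5,interpolation=cv2.INTER_CUBIC))
E
```

```text
tool_pos: [489.3, -435.6, 69.7]
ft_force: [2.8, -0.1, 4.5]
[ 488.9 -435.6   69.9] [ 3.01 -0.15  3.75]
```

View pics/sw.png

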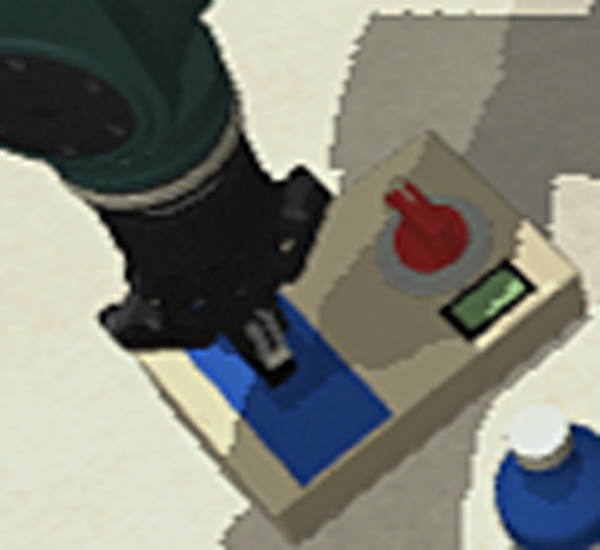

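```bash
python3 -m creep '[0,-0.02,0,0,-1,0,-0.05,0,0,-1,0,-0.1,0,0,-1,0,-0.2,0,0,-1,0,-0.35,0,0,-1,0,-0.35,0,0,-1,0,-0.35,0,0,-1]'; python3 -m creep '[0,0,0.3,0,-1,0,0,0.6,0,-1,0,0,0.6,0,-1,0,0,0.6,0,-1,0,0,0.6,0,-1,0,0,0.6,0,-1,0,0,0.6,0,-1,0,0,0.6,0,-1]'; python3 poses.py latch,gauge,console 3 2>&1 | grep -v disc; python3 - <<'E'
import cv2
a=cv2.imread("pics/scene_3.png");cv2.imwrite("pics/scene_3z.png",cv2.resize(a[90:360,80:400],None,fx=2.2,fy=2.2))
E
```

```text
time: 60.6
tool_pos: [489.5, -436.4, 178.1]
tool_rot: [0.708, 0.001, 0.001, -0.706]
ft_force: [0.2, -1.1, -0.5]
grip_width: -0.002
time: 61.27
tool_pos: [488.8, -256.3, 174.5]
tool_rot: [-0.707, 0.0, 0.0, 0.707]
ft_force: [-0.5, 0.3, -0.2]
grip_width: 0.005
  return _methods._mean(a, axis=axis, dtype=dtype,
  ret = ret.dtype.type(ret / rcount)
  avg = a.mean(axis, **keepdims_kw)
  ret = um.true_divide(
poses.py:10: RuntimeWarning: Degrees of freedom <= 0 for slice
  e=np.linalg.eigh(np.cov(p.T)); v=e[1][:,1]; ang=np.degrees(np.arctan2(v[1],v[0]))
  c *= np.true_divide(1, fact)
  c *= np.true_divide(1, fact)
poses.py:11: RuntimeWarning: Mean of empty slice.
  return f"rect({cx:.1f},{cy:.1f}) {w:.0f}x{h:.0f} a={(a+90)%180-90:.1f} | mean {p.mean(0).round(1)} pca {(ang+90)%180-90:.1f} n{len(p)}"
t 61.27 tcp [ 488.8 -256.3  174.5] yaw [ 1.    -0.001] q6 -0.63 grip 0.005 f [-0.5  0.3 -0.2]
scene latch 0.95 rect(446.9,321.7) 103x56 a=4.8 | mean [449.6 322.3] pca 4.9 n252 z 48.0 yellow (np.float64(413.8), np.float64(325.4))
scene latch 0.92 rect(446.9,397.2) 112x95 a=3.9 | mean [448.6 413.5]
[... 1200 characters left out ...]
2] pca -14.9 n151
top knob rect(0.0,0.0) 0x0 a=0.0 | mean [nan nan] pca nan n0 z nan
Traceback (most recent call last):
  File "poses.py", line 43, in <module>
    for n in("scene","top"): run(n,sys.argv[1],(f"pics/{n}_{sys.argv[2]}.png" if len(sys.argv)>2 else None))
                             ~~~^^^^^^^^^^^^^^^^^^^^^^^^^^^^^^^^^^^^^^^^^^^^^^^^^^^^^^^^^^^^^^^^^^^^^^^^^^^^
  File "poses.py", line 37, in run
    m=(z>75)&(y<-400)&(y>-470)&(x>400)&(x<540); print(n,"lever",rect(plane(c,m,100)),"zmax",z[m].max())
                                                                                            ~~~~~~~~^^
ValueError: zero-size array to reduction operation maximum which has no identity
```

View pics/scene_3z.png

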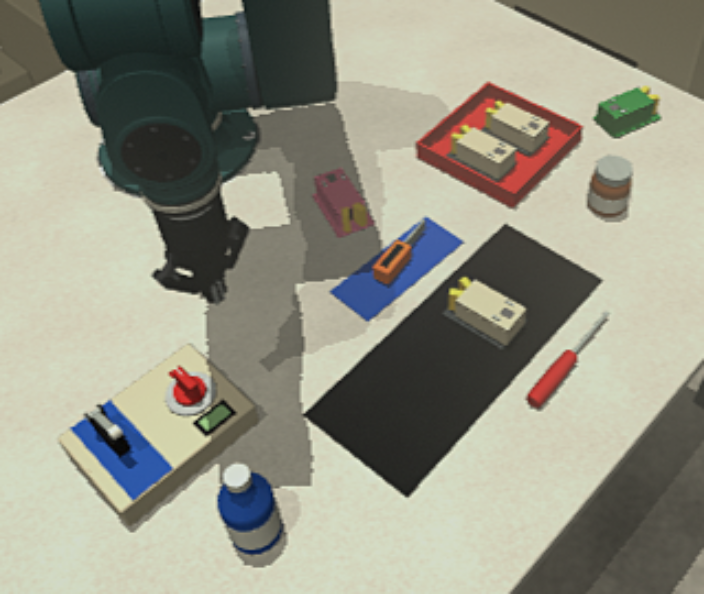

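The scene view shows two latches flat in the tray at (483,150) and (517,125), and the sound one on the mat at (488,308). The gauge is upright on its pad at (393,260), the knob is at zero, the switch has sprung back (roller top at z 115), and the bystanders haven't been moved. Handing in.

```bash
python3 -c "
from cell import job
print(job.finish_job())"
```

```text
the job is handed in; nothing more can be done
None
```

The job is handed in at about 61 s of robot time; `finish_job` gave no verdict.

- **Reset knob:** turned anticlockwise until the torque rose at the zero stop (−2.2 N m). The cameras then put the bar along the console's zero line.
- **Latches:** three were present on the mat.
  - **Middle latch:** the blade passed the jam point and ran to its end stop, so it fits and stays standing on the mat.
  - **Two outer latches:** the blade stopped dead at about 30 mm and the blocks slid along with it, so both are now flat in the red tray.
- **Gauge:** put back on the blue pad in its original pose. It was later knocked about 26 mm along the pad while the arm was elsewhere; it is still upright on the pad and I left it there.
- **Switch:** pressed about 16 mm, which is between the click at 12 mm and overtravel at 21 mm, then released. It sprang back, with the roller top at its free height. I judged the depth from tool height and force; nothing reads the click directly.

**Last check:** the final pictures showed the bottle, jar, screwdriver and both look-alikes apparently undisturbed.

**What went wrong:**
- The fingertips turned out to be about 28 mm higher than the reported tool position. My first grip on the knob closed on air above it, without harm.
- To calibrate that, I touched bare table with shut fingers and overshot to about 70 N. That is below the 120 N wrist limit and was on the fingertips only. I can't tell whether the 40 N rule for the arm and gripper body counts it.
- While sliding, the two bent blocks read only about 3 to 5 N, partly below the stated 4 to 7 N. For one of them I confirmed the jam from a measured 30 mm handle gap, and for the other from a repeated push.

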